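# Put the twine spool back in its tray

### The job

The spool on the wrapping counter's stand has to go back in the wooden tray. Swing the stand's keeper arm well clear of the spool and leave it there, slide the spool straight up off its spindle, keep it upright, and lower it into the tray's one empty compartment, letting go only once it stands on the bottom. Leave the other spools, the jar and the stack of tubs standing where they are.

Things in the scene. Friction and masses are not known exactly. Their poses are not given: they have to be found in the camera images.
- stand: Spool stand, fixed: dark steel base plate 16 mm thick with an upright spindle (25 mm diameter, top 106 mm above the counter) and, 85 mm from its axis along the stand's +x, a pivot post (18 mm diameter) carrying the keeper arm. Origin: on the counter, on the spindle's axis; z up; the plate reaches from x = -52 to +122 mm and 55 mm either way in y.
- keeper (a joint): Angle of the keeper arm, a flat bar 18 mm wide swinging level about the pivot post, 126 to 134 mm above the counter, 5 mm over the spool. At 0 it points from the pivot along the stand's -x, across the spool, and stops it from being lifted. Positive is anticlockwise from above; swings both ways to +-1.9 rad, under 1 N at the knob, stays where left. The spool is clear beyond 0.5 rad either way.
- keeper_knob (a point): Centre of the top of the upright black knob on the keeper arm: a cylinder 16 mm in diameter and 36 mm tall standing on the bar, its top 170 mm above the counter, 90 mm from the pivot's axis.
- spool: Spool on the stand, 0.16 kg: cardboard tube 105 mm tall, 40 mm outside, 32 mm inside diameter (3.5 mm play round the spindle); cream string wound to 62 mm diameter from 4 to 64 mm up; the upper 41 mm of tube are bare, to grip. Origin: centre of the lower end, resting on the base plate 16 mm above the counter; z up along the tube. Raise it 90 mm to clear the spindle.
- tray: Open wooden tray, fixed, 108 mm (its x) x 312 mm (its y) x 50 mm tall, walls and floor 6 mm. Two cross walls part it into three square compartments in a row along its y, each 96 x 96 mm inside, centres 102 mm apart. Origin: centre of the underside, on the counter; z up.
- pad: Square cork pad 84 x 84 x 3 mm, fixed on the floor of the one empty compartment, at its centre. Origin: centre of the pad's underside, 6 mm above the counter; the spool stands on its top face, 9 mm above the counter.
- spool_a: Bystander: another such spool, tube as above, winding 62 mm in diameter up to 72 mm, standing loose in a compartment of the tray. Origin: centre of its lower end.
- spool_b: Bystander: another such spool, tube as above, winding 56 mm in diameter up to 50 mm, standing loose in a compartment of the tray. Origin: centre of its lower end.
- jar: Bystander: closed amber glass jar, 56 mm in diameter, 80 mm tall, loose on the counter. Origin: centre of its underside.
- tubs: Bystander: stack of three flat white tubs with grey lids, 126 x 166 x 90 mm in all, loose on the counter. Origin: centre of its underside.

How it is judged:
By the outcome, as a careful person would: the job done as asked, in the order asked, and still so for the second after the job is handed in, with the robot touching nothing.
It also fails if it takes over 46 s, if anything falls off the work surface, if the arm or the gripper's body presses on something with over 40 N, if the wrist force passes 120 N, or if a joint passes its speed limit or range.

### The arm

A 6-joint arm with a two-finger parallel gripper is mounted at the origin on the work surface. World frame = base frame: x ahead of the robot, y to its left, z up, the work surface at z = 0. Lengths are in m, angles in rad, forces in N, time in s.
With the tool pointing down it reaches from about 0.25 to 0.775 m from the base axis. Payload 4 kg.
Tool frame: the origin (TCP) lies at the very end of the fingers, on their centre line; the grasp point (between the pads) lies 19 mm behind it; z points along the fingers, x is the direction in which the jaws open and shut, and the axes are right-handed (so a half turn about z gives the same grasp; the last joint's range is limited). The gripper opens to 94 mm and grips with 3 to 60 N. Pads are 16 mm wide; open, the fingers measure 119 mm over their backs; the gripper's body (75 mm by 177 mm) begins 78 mm behind the grasp point.
Start: joints at [-1.445, 0.087, 1.371, -0, 1.684, -0.103], TCP at [0.125, -0.536, 0.176] pointing down, gripper open.
Joint ranges: [-3.1, 3.1], [-0.76, 2.03], [0.27, 2.55], [-1.08, 4.22], [0.17, 2.65], [-2.57, 2.57]. Speed limits (rad/s): [2.79, 2.79, 3.14, 3.14, 3.14, 3.14].

### API

Orientations are given as [roll, pitch, yaw] about the fixed x, y, z axes, in that order (R = Rz(yaw) Ry(pitch) Rx(roll)).
In Python, from bench import robot, cams, ticket gives the robot as it stands.
- The arm moves only by the tool jog_arm, never from a script. Its argument "series" is a list of rows, each an object of numbers: "x", "y", "z": the shift along the tool's x, y, z in m; "rx", "ry", "rz": the turn, a rotation vector about the tool's x, y, z in degrees. A call has 1 to 12 rows; each row shifts and turns the pose as measured when the row begins, along the tool's axes as they then stand; what a row does not reach is not made up. A row lasts 1/12 s, in which the tool goes at most 41.7 mm and 7.16 degrees, less where a joint would pass 70% of its speed; a pose out of reach is approached as far as the arm can. A call with a gripper value outside its range is refused whole. "claw" is the opening, from 0 (shut) to 1 (fully open), set as the call begins (left out, the last holds). The fingers move at their own pace and stop on an object; the grip force is fixed at half the most. Time passes only in rows, so rows that do not move let the fingers close. It gives the time, the measured TCP pose, the force and the opening at its end, in the units of the state.
- robot.get_obs(): the state, without advancing time (a new reading comes with each control period).
- cams.snapshot(name): name is "scene" or "side" or "wrist"; returns a dict with "img" (384x512x3 uint8, red, green, blue), "mtx" (3x3 intrinsics, pixels), "origin" and "attitude" of the camera in the world. Camera axes: x right, y down, z forward; pixel columns grow to the right and rows downward; lengths in m; the calibration is good to about 2 mm. A picture is of the moment at which its call begins. There is no depth.
- ticket.close_job(): hands the job in, once; it reports no verdict.
Trained networks look in a picture, given as the dict that the camera call returned (one of the last four; its "shot" number tells which), for a name from the list of things; names that differ only in an ending like _2 or _b are one class to them, and where a whole thing is asked for, a point or a joint stands for the part that bears it (a point fixed in the world has none). Each returns a list of dicts, best first, with "p" (0 to 1); they miss things now and then, are a little off and sometimes report something else, mostly with a low value. They report only what shows in the picture. A call takes as long as a camera call.
- cams.look_for(thing, picture): "bbox" ([left, top, width, height] in pixels, round what is visible of it).
The state is a dict: "time": time; "joint_positions": joint angles; "qvel": joint speeds; "joint_torque": joint torques, N m; "tool_pos": TCP position; "ee_rot": TCP orientation; "wrist_force": force on the tool from outside, world axes, zero at the start; "wrist_torque": the same for the moment, N m; "width": finger opening in m.
Only numpy, scipy, OpenCV 4.12 (cv2) and the standard library are available. Lean on these libraries where they do the work, as an engineer would, in place of code of your own. Each camera call takes 0.05 s, during which the arm holds its last target.

## Working session

There is one attempt and no reset: what is moved stays moved. The work goes in short steps, Python scripts to look and compute and a tool call to move; the robot and the scene stay as the last step left them, time stands still between calls to the robot, and variables do not carry over. Pictures are saved under pics/ and viewed, and the job is handed in when it is done.

Besides the shell and the picture viewer there is one more tool, called after "Request:" as a command line: name --argument value ..., lists and objects as JSON in quotes. jog_arm: Moves the arm, as the interface text tells. Its arguments: {"type":"object","properties":{"series":{"type":"array","items":{"type":"object","properties":{"x":{"type":"number"},"y":{"type":"number"},"z":{"type":"number"},"rx":{"type":"number"},"ry":{"type":"number"},"rz":{"type":"number"}}}},"claw":{"type":"number"}},"required":["series"]}

```bash
mkdir -p pics; ls; cat > h.py <<'E'
import numpy as np, cv2, json
from bench import robot, cams, ticket
def snap(name, fn=None):
    s=cams.snapshot(name)
    if fn: cv2.imwrite('pics/'+fn, s['img'][:,:,::-1])
    return s
def Rm(s):
    a=np.array(s['attitude'],float)
    return a
def rot(a):
    from scipy.spatial.transform import Rotation as R
    a=np.array(a,float)
    if a.shape==(3,3): return a
    if a.shape==(4,): return R.from_quat(a).as_matrix()
    return R.from_euler('xyz',a).as_matrix()
def proj(s,P):
    P=np.atleast_2d(P); c=(P-np.array(s['origin']))@rot(s['attitude']); p=c@np.array(s['mtx']).T
    return p[:,:2]/p[:,2:]
def ray(s,u,v,z):
    d=rot(s['attitude'])@np.linalg.solve(np.array(s['mtx']),[u,v,1.]); o=np.array(s['origin'])
    return o+d*(z-o[2])/d[2]
E
python3 - <<'E'
from h import *
for n in ['scene','side','wrist']:
    s=snap(n,n+'0.png'); print(n,s['origin'],s['attitude'],s['mtx'])
    for t in ['stand','keeper','keeper_knob','spool','tray','pad','jar','tubs']:
        print(t,[(np.round(d['bbox'],1).tolist(),round(d['p'],2)) for d in cams.look_for(t,s)][:4])
o=robot.get_obs(); print(o)
E
```

```text
pics
scene [ 1.35597703 -0.19790041  0.68826141] [-2.20152526 -0.01672322  1.34352307] [[399.1844053    0.         259.2819356 ]
 [  0.         399.1844053  194.85653544]
 [  0.           0.           1.        ]]
stand [([301.6, 142.7, 41.2, 75.0], 0.84)]
keeper [([318.3, 141.2, 14.0, 37.7], 0.51)]
keeper_knob [([312.4, 139.6, 17.7, 33.6], 0.51)]
spool [([312.5, 153.9, 19.5, 39.6], 0.72), ([209.5, 175.8, 21.7, 33.3], 0.71), ([170.5, 181.2, 19.2, 30.7], 0.62)]
tray [([116.0, 186.0, 127.3, 54.2], 0.86)]
pad [([124.3, 207.6, 34.1, 15.2], 0.8), ([169.8, 178.1, 17.9, 38.9], 0.32)]
jar [([300.1, 143.0, 43.1, 75.5], 0.63), ([250.6, 164.1, 21.7, 34.6], 0.61)]
tubs [([265.1, 227.7, 93.1, 78.8], 0.56)]
side [ 0.52563723 -0.83614322  0.67926791] [-2.18812667 -0.01069812 -0.11326098] [[395.48366562   0.         253.64153274]
 [  0.         395.48366562 193.36894684]
 [  0.           0.           1.        ]]
stand [([172.2, 133.7, 59.3, 61.8], 0.78)]
keeper [([184.2, 133.0, 38.6, 15.4], 0.57), ([171.9, 132.7, 64.8, 60.5], 0.57)]
keeper_knob [([182.1, 134.4, 39.7, 16.2], 0.69)]
spool [([189.4, 2
[... 641 characters left out ...]
 []
pad []
jar []
tubs []
{'time': 1.35, 'joint_positions': array([-1.44508757e+00,  8.71734364e-02,  1.37070049e+00, -4.18077264e-06,
        1.68361024e+00, -1.03109132e-01]), 'qvel': array([ 0.0008297 , -0.00032892, -0.00211739,  0.00089161, -0.00060562,
       -0.00044628]), 'joint_torque': array([ 2.05201691e-04, -3.40041196e+01, -3.02590549e+01,  7.18427449e-02,
        2.36865232e-02,  5.04957303e-07]), 'tool_pos': array([ 0.12474563, -0.53568315,  0.17632016]), 'ee_rot': array([ 3.14157736e+00, -1.07484434e-04, -1.34197891e+00]), 'wrist_force': array([-0.36865901,  0.37883311, -0.49938233]), 'wrist_torque': array([ 0.00379997, -0.00217524,  0.00937053]), 'width': 0.09393321534588674}
```

View images.

```bash
python3 - <<'E'
import cv2
a=cv2.imread('pics/scene0.png')[120:320,100:370]; cv2.imwrite('pics/scene0z.png',cv2.resize(a,None,fx=2.9,fy=2.9,interpolation=cv2.INTER_CUBIC))
a=cv2.imread('pics/side0.png')[120:340,150:350]; cv2.imwrite('pics/side0z.png',cv2.resize(a,None,fx=2.7,fy=2.7,interpolation=cv2.INTER_CUBIC))
E
```

```text
(no output)
```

View pics/scene0z.png

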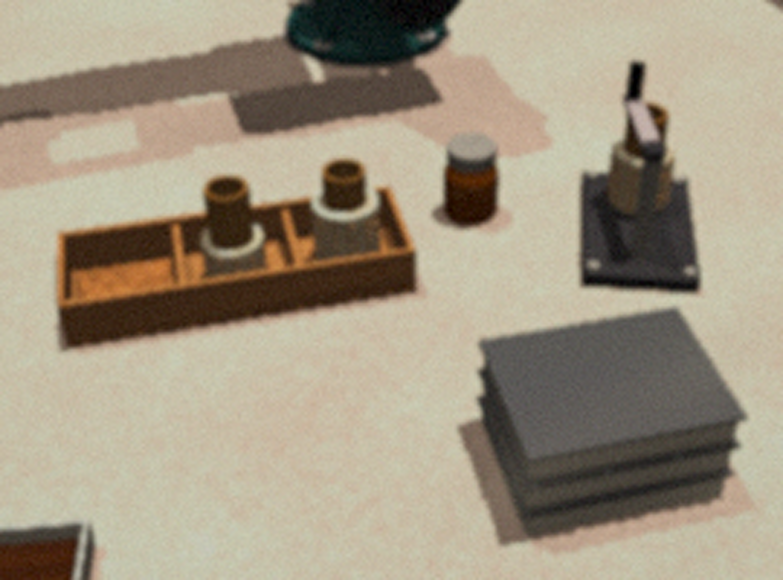

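View pics/side0z.png

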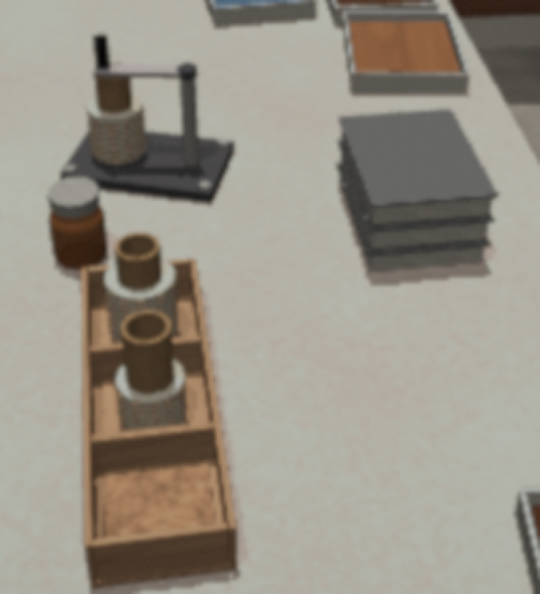

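View pics/side0.png

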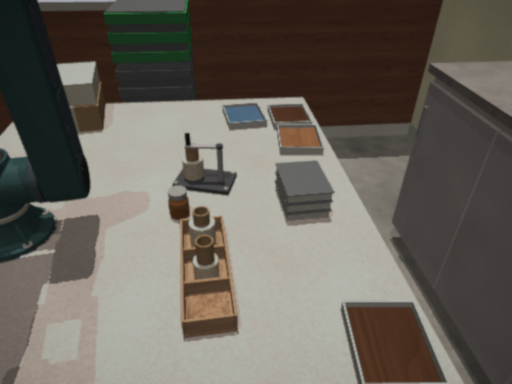

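```bash
cat > cal.py <<'E'
import numpy as np
C={'scene':dict(origin=[1.35597703,-0.19790041,0.68826141],attitude=[-2.20152526,-0.01672322,1.34352307],mtx=[[399.184,0,259.282],[0,399.184,194.857],[0,0,1]]),
'side':dict(origin=[0.52563723,-0.83614322,0.67926791],attitude=[-2.18812667,-0.01069812,-0.11326098],mtx=[[395.4837,0,253.6415],[0,395.4837,193.369],[0,0,1]])}
Z={'scene':(2.9,100,120),'side':(2.7,150,120)}
E
python3 - <<'E'
from h import *; from cal import *
from scipy.optimize import least_squares
def px(c,u,v):
    f,a,b=Z[c]; return np.array([u/f+a,v/f+b])
def P(p,l): 
    c,s=np.cos(p[2]),np.sin(p[2]); return np.array([p[0]+c*l[0]-s*l[1],p[1]+s*l[0]+c*l[1],l[2]])
tray=[]
# x toward? long axis is y: corners near/far
h=[.054,.156]
T=[('scene',60,235,(-h[0],-h[1],.05)),('scene',388,190,(-h[0],h[1],.05)),('scene',414,252,(h[0],h[1],.05)),('scene',64,303,(h[0],-h[1],.05)),
('side',83,268,(-h[0],h[1],.05)),('side',193,262,(h[0],h[1],.05)),('side',234,540,(h[0],-h[1],.05)),('side',90,542,(-h[0],-h[1],.05))]
f=lambda p:np.concatenate([proj(C[c],P(p,l))[0]-px(c,u,v) for c,u,v,l in T])
r=least_squares(f,[.4,-.3,0],loss='soft_l1'); print('tray',r.x,np.round(f(r.x).reshape(-1,2),1).tolist())
print('empty',P(r.x,(0,-.102,0)),'mid',P(r.x,(0,0,0)),'far',P(r.x,(0,.102,0)))
def P2(p,l): return P(p,l)
S=[('scene',583,277,(.122,-.055,.016)),('scene',698,280,(.122,.055,.016)),('scene',582,178,(-.052,-.055,.016)),('scene',690,180,(-.052,.055,.016)),
('side',63,172,(-.052,-.055,.016)),('side',211,195,(.122,-.055,.016)),('side',234,148,(.122,.055,.016)),
('scene',653,143,(.085,0,.136)),('side',187,70,(.085,0,.134)),('scene',647,112,(0,0,.121)),('side',114,75,(0,0,.121))]
f=lambda p:np.concatenate([proj(C[c],P(p,l))[0]-px(c,u,v) for c,u,v,l in S])
for y0 in (-.5,0,.5):
  r=least_squares(f,[.4,.1,y0],loss='soft_l1'); print('stand',r.x,r.cost,np.round(f(r.x).reshape(-1,2),1).tolist())
st=r.x
K=[('scene',637,63),('side',100,38)]
f=lambda q:np.concatenate([proj(C[c],[q[0],q[1],.17])[0]-px(c,u,v) for c,u,v in K])
r=least_squares(f,st[:2]); print('knob',r.x,f(r.x)); pv=P(st,(.085,0,0)); d=r.x-pv[:2]; print('pivot',pv,np.hypot(*d), 'keeper ang',np.arctan2(d[1],d[0])-st[2]-np.pi)
for n,pts,z in [('jar',[('scene',471,148),('side',75,192)],.08),('spool_mid',[('scene',228,187),('side',147,327)],.11),('spool_far',[('scene',344,170),('side',138,245)],.11)]:
    f=lambda q:np.concatenate([proj(C[c],[q[0],q[1],z])[0]-px(c,u,v) for c,u,v in pts])
    r=least_squares(f,[.4,0]); print(n,r.x,f(r.x))
for u,v in [(345,121),(447,111),(494,194),(374,208)]:
    print('tubs top',ray(C['side'],*px('side',u,v),.09)[:2])
E
```

```text
tray [ 0.49775278 -0.20056481  0.0400529 ] [[-1.7, -1.9], [0.5, -2.4], [0.5, -1.1], [-3.5, 0.4], [-0.1, -0.7], [2.1, -2.2], [1.8, -4.6], [-1.9, 1.5]]
empty [ 0.50183708 -0.302483    0.        ] mid [ 0.49775278 -0.20056481  0.        ] far [ 0.49366848 -0.09864661  0.        ]
stand [ 0.46941606  0.19887644 -0.32959299] 10.693706997123192 [[-1.5, -1.9], [0.2, 0.3], [0.1, -3.4], [-0.7, -1.5], [-0.9, 0.2], [0.6, -0.6], [1.4, -2.9], [-0.4, 0.8], [1.0, -0.4], [0.2, -0.4], [0.2, -1.6]]
stand [ 0.46941606  0.19887645 -0.32959316] 10.69370699716905 [[-1.5, -1.9], [0.2, 0.3], [0.1, -3.4], [-0.7, -1.5], [-0.9, 0.2], [0.6, -0.6], [1.4, -2.9], [-0.4, 0.8], [1.0, -0.4], [0.2, -0.4], [0.2, -1.6]]
stand [ 0.46941606  0.19887644 -0.32959302] 10.693706997122995 [[-1.5, -1.9], [0.2, 0.3], [0.1, -3.4], [-0.7, -1.5], [-0.9, 0.2], [0.6, -0.6], [1.4, -2.9], [-0.4, 0.8], [1.0, -0.4], [0.2, -0.4], [0.2, -1.6]]
knob [0.45925416 0.18527105] [-0.42557562 -0.46021949  0.34063916 -0.80687169]
pivot [0.54984086 0.17136552 0.        ] 0.09164777078222146 keeper ang 0.17727671673406276
jar [0.43155077 0.03400011] [-0.48932719 -1.13908091  0.62875771 -0.53216492]
spool_mid [ 0.49915373 -0.2014358 ] [-0.6084169  -0.48685137  0.21107004 -0.70276173]
spool_far [ 0.49289171 -0.09723622] [-0.14542134 -0.55619841  0.2820051  -0.12401048]
tubs top [0.71064849 0.12179697]
tubs top [0.82391649 0.13180757]
tubs top [ 0.83159753 -0.02547909]
tubs top [ 0.71225094 -0.03676661]
```

Request:
jog_arm --series '[{"z": -0.04}, {"z": -0.04}, {"z": -0.04}, {"x": -0.031, "y": -0.0245}, {"x": -0.031, "y": -0.0245}, {"x": -0.031, "y": -0.0245}, {"x": -0.031, "y": -0.0245}, {"x": -0.031, "y": -0.0245}, {"x": -0.031, "y": -0.0245}, {"x": -0.031, "y": -0.0245}, {"x": -0.031, "y": -0.0245}]' --claw 0.34

```text
invalid input
```

Request:
jog_arm --series '[{"x": 0, "y": 0, "z": -0.04, "rx": 0, "ry": 0, "rz": 0}, {"x": 0, "y": 0, "z": -0.04, "rx": 0, "ry": 0, "rz": 0}, {"x": 0, "y": 0, "z": -0.04, "rx": 0, "ry": 0, "rz": 0}, {"x": -0.031, "y": -0.0245, "z": 0, "rx": 0, "ry": 0, "rz": 0}, {"x": -0.031, "y": -0.0245, "z": 0, "rx": 0, "ry": 0, "rz": 0}]' --claw 0.34

```text
time: 1.77
tool_pos: [0.1562, -0.4641, 0.2911]
ee_rot: [-3.14, 0.022, -1.349]
wrist_force: [-0.1, 0.1, 0.6]
width: 0.0643
```

Request:
jog_arm --series '[{"x": -0.032, "y": -0.025, "z": 0, "rx": 0, "ry": 0, "rz": 0}, {"x": -0.032, "y": -0.025, "z": 0, "rx": 0, "ry": 0, "rz": 0}, {"x": -0.032, "y": -0.025, "z": 0, "rx": 0, "ry": 0, "rz": 0}, {"x": -0.032, "y": -0.025, "z": 0, "rx": 0, "ry": 0, "rz": 0}, {"x": -0.032, "y": -0.025, "z": 0, "rx": 0, "ry": 0, "rz": 0}, {"x": -0.032, "y": -0.025, "z": 0, "rx": 0, "ry": 0, "rz": 0}, {"x": -0.032, "y": -0.025, "z": 0, "rx": 0, "ry": 0, "rz": 0}, {"x": -0.032, "y": -0.025, "z": 0, "rx": 0, "ry": 0, "rz": 0}, {"x": -0.032, "y": -0.025, "z": 0, "rx": 0, "ry": 0, "rz": 0}, {"x": -0.032, "y": -0.025, "z": 0, "rx": 0, "ry": 0, "rz": 0}, {"x": -0.032, "y": -0.025, "z": 0, "rx": 0, "ry": 0, "rz": 0}, {"x": -0.032, "y": -0.025, "z": 0, "rx": 0, "ry": 0, "rz": 0}]' --claw 0.34

```text
time: 2.77
tool_pos: [0.3683, -0.0118, 0.3033]
ee_rot: [-3.129, 0.008, -1.361]
wrist_force: [1.4, -1.1, 0.9]
width: 0.032
```

Request:
jog_arm --series '[{"x": -0.032, "y": -0.025, "z": 0, "rx": 0, "ry": 0, "rz": 0}, {"x": -0.032, "y": -0.025, "z": 0, "rx": 0, "ry": 0, "rz": 0}, {"x": -0.032, "y": -0.025, "z": 0, "rx": 0, "ry": 0, "rz": 0}, {"x": -0.032, "y": -0.025, "z": 0, "rx": 0, "ry": 0, "rz": 0}, {"x": -0.015, "y": -0.012, "z": 0, "rx": 0, "ry": 0, "rz": 0}, {"x": 0, "y": 0, "z": 0, "rx": 0, "ry": 0, "rz": 0}]' --claw 0.34

```text
time: 3.27
tool_pos: [0.4485, 0.164, 0.3059]
ee_rot: [-3.125, 0.008, -1.349]
wrist_force: [-0.3, 0.6, 0.8]
width: 0.0319
```

```bash
python3 - <<'E'
from h import *
s=snap('wrist','w1.png'); o=robot.get_obs(); print(o['time'],o['tool_pos'],o['ee_rot'])
print(s['origin'],s['attitude'])
np.save('w1.npy',dict(origin=s['origin'],attitude=s['attitude'],mtx=s['mtx']),allow_pickle=True)
E
```

```text
3.3167 [0.44792952 0.1627209  0.30595469] [-3.1259855   0.00781281 -1.35024607]
[0.51522237 0.17752642 0.51555521] [ 2.91022693  0.00822142 -1.34954648]
```

View pics/w1.png

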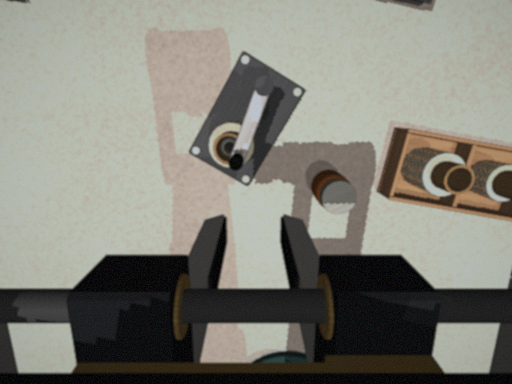

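```bash
python3 - <<'E'
import cv2
a=cv2.imread('pics/w1.png')[40:200,170:330]; cv2.imwrite('pics/w1z.png',cv2.resize(a,None,fx=3.75,fy=3.75,interpolation=cv2.INTER_CUBIC))
E
```

```text
(no output)
```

View pics/w1z.png

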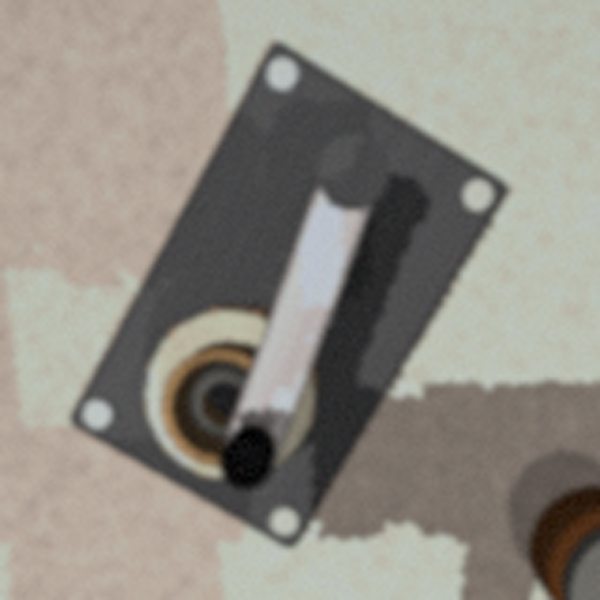

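```bash
cat > fit.py <<'E'
from h import *
from scipy.optimize import least_squares
def P(p,l): 
    c,s=np.cos(p[2]),np.sin(p[2]); return np.array([p[0]+c*l[0]-s*l[1],p[1]+s*l[0]+c*l[1],l[2]])
def fitpose(s,L,p0):
    f=lambda p:np.concatenate([proj(s,P(p,l))[0]-np.array(px) for px,l in L])
    r=least_squares(f,p0,loss='soft_l1',x_scale=[.01,.01,.01]); return r.x,np.round(f(r.x).reshape(-1,2),1).tolist()
E
python3 - <<'E'
from fit import *
s=np.load('w1.npy',allow_pickle=True).item()
z=lambda u,v:(u/3.75+170,v/3.75+40)
L=[(z(276,42),(.122,.055,.016)),(z(507,188),(.122,-.055,.016)),(z(292,546),(-.052,-.055,.016)),(z(74,418),(-.052,.055,.016))]
p,r=fitpose(s,L,[.469,.199,-.33]); print('plate',p,r)
k=ray(s,*z(247,458),.17); pv=ray(s,*z(352,168),.136); sp=ray(s,*z(220,403),.121); 
st=P(p,(.085,0,0)); d=k[:2]-st[:2]
print('knob',k,'pivot',pv,st,'spool',sp,'r',np.hypot(*d),'ang',np.arctan2(d[1],d[0])-p[2]+np.pi)
E
```

```text
plate [ 0.46538018  0.20040854 -0.31435151] [[-0.1, -1.3], [1.6, -0.2], [0.1, 1.3], [-2.0, 0.5]]
knob [0.45900136 0.18723959 0.17      ] pivot [0.54730338 0.17549717 0.136     ] [0.54621493 0.17412655 0.        ] spool [0.46696194 0.20110051 0.121     ] r 0.08819387031332576 ang 6.4482992480098025
```

```bash
cat > go.py <<'E'
from h import *
from scipy.spatial.transform import Rotation as R
import sys
def to(x,y,z,yaw,o=None):
    o=o or robot.get_obs(); A=R.from_euler('xyz',o['ee_rot']); T=R.from_euler('xyz',[np.pi,0,yaw])
    d=A.inv().apply(np.array([x,y,z])-o['tool_pos']); r=np.degrees((A.inv()*T).as_rotvec())
    print('t',round(o['time'],2),'pos',np.round(o['tool_pos'],4),np.round(o['ee_rot'],4),'w',round(o['width'],4),'shift mm',np.round(d*1000,1),'rot deg',np.round(r,2))
if len(sys.argv)>4: to(*map(float,sys.argv[1:5]))
E
python3 go.py .458 .187 .145 -1.35
```

```text
t 3.32 pos [0.4479 0.1627 0.306 ] [-3.126   0.0078 -1.3502] w 0.032 shift mm [-20.2 -12.6 161.3] rot deg [-0.89  0.45 -0.02]
```

Request:
jog_arm --series '[{"x": -0.02, "y": -0.0126, "z": 0.02, "rx": -0.9, "ry": 0.45, "rz": 0}, {"x": 0, "y": 0, "z": 0.03, "rx": 0, "ry": 0, "rz": 0}, {"x": 0, "y": 0, "z": 0.03, "rx": 0, "ry": 0, "rz": 0}, {"x": 0, "y": 0, "z": 0.0, "rx": 0, "ry": 0, "rz": 0}]' --claw 0.36

```text
time: 3.65
tool_pos: [0.4568, 0.1822, 0.2263]
ee_rot: [-3.138, -0.003, -1.354]
wrist_force: [-0.6, 0.1, -1.6]
width: 0.0337
```

```bash
python3 go.py .458 .187 .145 -1.35; python3 - <<'E'
from h import *
s=snap('wrist','w2.png')
E
```

```text
t 3.65 pos [0.4568 0.1822 0.2263] [-3.1377e+00 -3.0000e-03 -1.3537e+00] w 0.0337 shift mm [-4.6 -1.9 81.3] rot deg [-0.22 -0.17 -0.21]
```

View pics/w2.png

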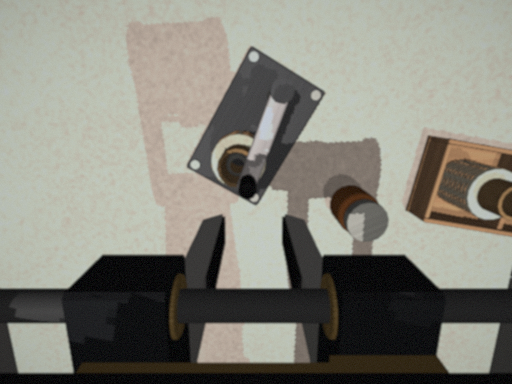

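Request:
jog_arm --series '[{"x": -0.0045, "y": -0.002, "z": 0.02, "rx": -0.2, "ry": -0.2, "rz": 0}, {"x": 0, "y": 0, "z": 0.02, "rx": 0, "ry": 0, "rz": 0}, {"x": 0, "y": 0, "z": 0, "rx": 0, "ry": 0, "rz": 0}]' --claw 0.36

```text
time: 3.95
tool_pos: [0.4624, 0.1845, 0.1976]
ee_rot: [-3.123, 0.0, -1.359]
wrist_force: [-0.6, 0.6, -0.7]
width: 0.0339
```

```bash
python3 go.py .458 .187 .145 -1.35; python3 - <<'E'
from h import *
s=snap('wrist','w3.png')
E
```

```text
t 3.95 pos [0.4624 0.1845 0.1976] [-3.1234e+00  2.0000e-04 -1.3593e+00] w 0.0339 shift mm [-3.4  4.7 52.5] rot deg [-1.04  0.01 -0.53]
```

View pics/w3.png

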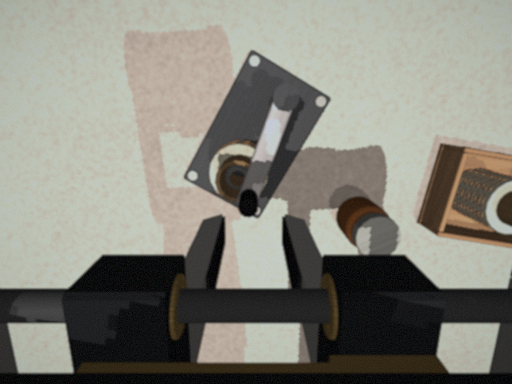

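Request:
jog_arm --series '[{"x": -0.0035, "y": 0.0045, "z": 0.012, "rx": -0.8, "ry": 0, "rz": 0}, {"x": 0, "y": 0, "z": 0.012, "rx": 0, "ry": 0, "rz": 0}, {"x": 0, "y": 0, "z": 0.012, "rx": 0, "ry": 0, "rz": 0}, {"x": 0, "y": 0, "z": 0.012, "rx": 0, "ry": 0, "rz": 0}, {"x": 0, "y": 0, "z": 0.0, "rx": 0, "ry": 0, "rz": 0}]' --claw 0.36

```text
time: 4.42
tool_pos: [0.4633, 0.187, 0.1583]
ee_rot: [-3.118, 0.001, -1.362]
wrist_force: [-0.3, -1.0, 0.2]
width: 0.034
```

```bash
python3 go.py .458 .187 .145 -1.35; python3 - <<'E'
from h import *
s=snap('wrist','w4.png')
E
```

```text
t 4.42 pos [0.4633 0.187  0.1583] [-3.1183e+00  1.0000e-03 -1.3623e+00] w 0.034 shift mm [-1.1  5.5 13.1] rot deg [-1.34  0.05 -0.71]
```

View pics/w4.png

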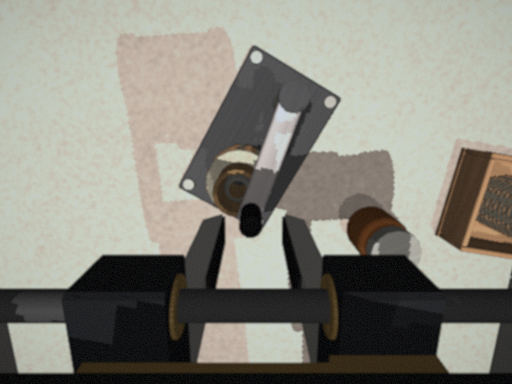

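Request:
jog_arm --series '[{"x": -0.001, "y": 0.007, "z": 0.013, "rx": -1.5, "ry": 0, "rz": 0}, {"x": 0, "y": 0, "z": 0.0, "rx": 0, "ry": 0, "rz": 0}]' --claw 0.36

```text
time: 4.63
tool_pos: [0.4569, 0.1869, 0.1463]
ee_rot: [3.14, 0.001, -1.362]
wrist_force: [0.1, -0.0, -1.2]
width: 0.0338
```

```bash
python3 go.py .458 .187 .145 -1.35
```

```text
t 4.63 pos [0.4569 0.1869 0.1463] [ 3.1399e+00  1.3000e-03 -1.3623e+00] w 0.0338 shift mm [ 0.1 -1.1  1.3] rot deg [ 0.1   0.07 -0.7 ]
```

Request:
jog_arm --series '[{"x": 0.0086, "y": 0.0025, "z": 0, "rx": 0, "ry": 0, "rz": -5.7}, {"x": 0.0086, "y": 0.0025, "z": 0, "rx": 0, "ry": 0, "rz": -5.7}, {"x": 0.0086, "y": 0.0025, "z": 0, "rx": 0, "ry": 0, "rz": -5.7}, {"x": 0.0086, "y": 0.0025, "z": 0, "rx": 0, "ry": 0, "rz": -5.7}, {"x": 0.0086, "y": 0.0025, "z": 0, "rx": 0, "ry": 0, "rz": -5.7}, {"x": 0, "y": 0, "z": 0.0, "rx": 0, "ry": 0, "rz": 0}]' --claw 0.36

```text
time: 5.13
tool_pos: [0.4629, 0.1424, 0.1462]
ee_rot: [3.14, 0.003, -0.838]
wrist_force: [0.5, 1.1, -0.5]
width: 0.0335
```

```bash
cat > arc.py <<'E'
from go import *
o=robot.get_obs(); c=np.array([.5465,.1745]); d=o['tool_pos'][:2]-c
print('r',np.hypot(*d),'keeper ang',(np.arctan2(d[1],d[0])+.315-np.pi)%(2*np.pi),'F',np.round(o['wrist_force'],1))
E
python3 arc.py; python3 go.py .492 .102 .145 -0.35; python3 - <<'E'
from h import *
s=snap('wrist','w5.png')
E
```

```text
r 0.08951668462947529 keeper ang 0.6821058768534378 F [ 0.5  1.1 -0.5]
t 5.13 pos [0.4629 0.1424 0.1462] [ 3.1395e+00  2.8000e-03 -8.3840e-01] w 0.0335 shift mm [49.4  5.4  1. ] rot deg [  0.08   0.19 -27.99]
```

View pics/w5.png

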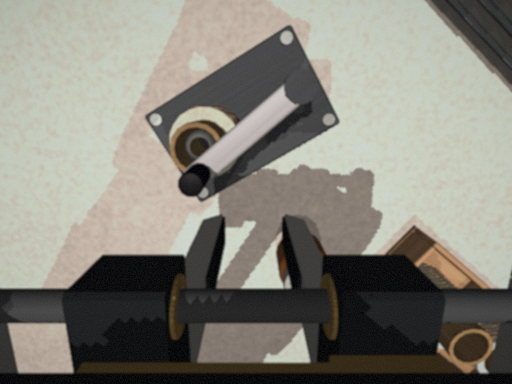

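```bash
python3 - <<'E'
import cv2
a=cv2.imread('pics/w5.png')[20:240,130:350]; cv2.imwrite('pics/w5z.png',cv2.resize(a,None,fx=2.7,fy=2.7,interpolation=cv2.INTER_CUBIC))
E
python3 - <<'E'
from h import *
from scipy.spatial.transform import Rotation as R
s=cams.snapshot('wrist');o=robot.get_obs(); A=R.from_euler('xyz',o['ee_rot'])
np.save('w5.npy',dict(origin=s['origin'],attitude=s['attitude'],mtx=s['mtx']),allow_pickle=True)
for y in (-.008,.0,.008):
  for zz in (0,-.019): print(y,zz,proj(s,o['tool_pos']+A.apply([[-.017,y,zz],[.017,y,zz]])))
print('knob',ray(s,192,181,.17))
E
```

```text
-0.008 0 [[227.60057126 202.68395245]
 [277.33162398 202.67974848]]
-0.008 -0.019 [[225.2455528  211.51864868]
 [279.5733561  211.513522  ]]
0.0 0 [[227.82899936 213.79274127]
 [277.11576686 213.78796554]]
0.0 -0.019 [[225.5178553  223.55811026]
 [279.31588248 223.55231276]]
0.008 0 [[228.05338205 224.70479595]
 [276.90373231 224.69946928]]
0.008 -0.019 [[225.78489823 235.36502774]
 [279.0633817  235.35858616]]
knob [0.46013232 0.18935249 0.17      ]
```

View pics/w5z.png

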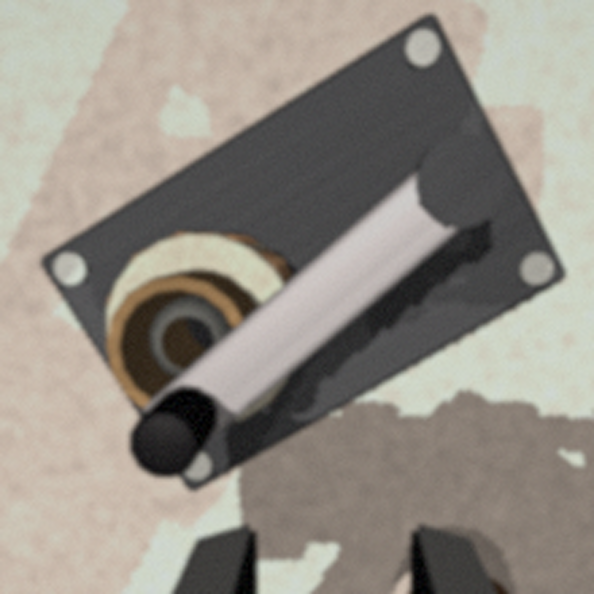

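```bash
python3 - <<'E'
from h import *
a=snap('scene')['img'][60:220,230:400]; b=snap('side')['img'][60:220,110:280]
im=np.hstack([cv2.resize(x[:,:,::-1],(400,376),interpolation=cv2.INTER_CUBIC) for x in (a,b)]); cv2.imwrite('pics/c6.png',im)
a=cv2.imread('pics/w4.png')[150:300,180:330]; cv2.imwrite('pics/w4z.png',cv2.resize(a,None,fx=4,fy=4,interpolation=cv2.INTER_CUBIC))
E
```

```text
(no output)
```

View pics/c6.png

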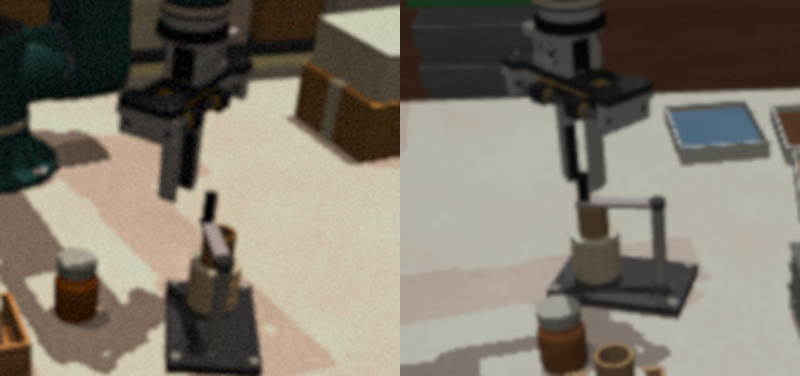

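View pics/w4z.png

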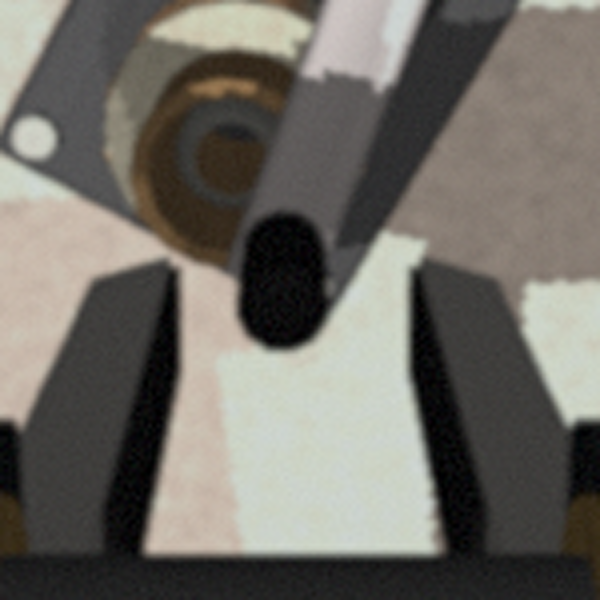

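```bash
python3 - <<'E'
from h import *; from cal import *
from scipy.optimize import least_squares
p=np.array([.4629,.1424,.1462]); x=np.array([np.cos(-.838),np.sin(-.838),0])*.022
for c in C: print(c,proj(C[c],np.array([p-x,p,p+x])))
f=lambda q:np.concatenate([proj(C[c],q)[0]-np.array(u) for c,u in [('scene',(301.5+5.5,142)),('side',(190,138))]])
r=least_squares(f,p); print(r.x,f(r.x))
for c in C: print('knobtop/base',proj(C[c],[[.46,.188,.17],[.46,.188,.134]]))
E
```

```text
scene [[307.84637063 147.92769398]
 [303.86441407 151.13894373]
 [299.77328427 154.43823627]]
side [[183.90005593 145.4138091 ]
 [189.09983104 147.99966075]
 [194.4128556  150.64183142]]
[0.46737799 0.14690526 0.175365  ] [-0.10075436  0.27011999 -0.10903178 -0.27313156]
knobtop/base [[320.27531594 141.29921282]
 [318.88455183 152.84263869]]
knobtop/base [[187.66614891 132.81850414]
 [188.74017738 144.12630253]]
```

View pics/wrist0.png

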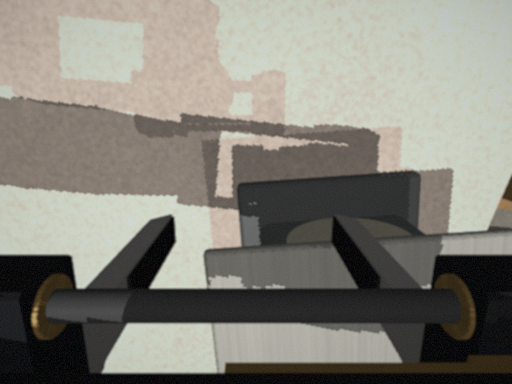

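```bash
python3 go.py .459 .188 .160 -1.5
```

```text
t 5.33 pos [0.4625 0.1438 0.1461] [ 3.1399  0.0036 -0.8404] w 0.0338 shift mm [-35.3 -26.9 -13.8] rot deg [ 0.16  0.17 37.79]
```

Request:
jog_arm --series '[{"x": 0, "y": 0, "z": -0.014, "rx": 0, "ry": 0, "rz": 7}, {"x": 0, "y": 0, "z": 0, "rx": 0, "ry": 0, "rz": 7}, {"x": 0, "y": 0, "z": 0, "rx": 0, "ry": 0, "rz": 7}, {"x": 0, "y": 0, "z": 0, "rx": 0, "ry": 0, "rz": 7}, {"x": 0, "y": 0, "z": 0, "rx": 0, "ry": 0, "rz": 7}, {"x": 0, "y": 0, "z": 0, "rx": 0, "ry": 0, "rz": 0}]' --claw 0.36

```text
time: 5.83
tool_pos: [0.4615, 0.1473, 0.161]
ee_rot: [3.138, 0.003, -1.472]
wrist_force: [0.3, 0.1, -1.1]
width: 0.0337
```

```bash
python3 go.py .459 .188 .160 -1.5
```

```text
t 5.83 pos [0.4615 0.1473 0.161 ] [ 3.1375  0.0033 -1.4719] w 0.0337 shift mm [-40.8  -1.5   1.1] rot deg [0.24 0.19 1.61]
```

Request:
jog_arm --series '[{"x": -0.02, "y": -0.001, "z": 0, "rx": 0.2, "ry": 0.2, "rz": 1.5}, {"x": -0.02, "y": 0, "z": 0, "rx": 0, "ry": 0, "rz": 0}, {"x": 0, "y": 0, "z": 0, "rx": 0, "ry": 0, "rz": 0}]' --claw 0.36

```text
time: 6.08
tool_pos: [0.4589, 0.1888, 0.1611]
ee_rot: [3.141, -0.0, -1.495]
wrist_force: [-0.6, -0.8, 0.1]
width: 0.0342
```

```bash
python3 go.py .459 .188 .113 -1.5; python3 - <<'E'
from h import *
s=snap('wrist'); a=s['img'][120:300,160:350,::-1]; cv2.imwrite('pics/w7.png',cv2.resize(a,None,fx=3.3,fy=3.3,interpolation=cv2.INTER_CUBIC))
E
```

```text
t 6.08 pos [0.4589 0.1888 0.1611] [ 3.1413e+00 -1.0000e-04 -1.4946e+00] w 0.0342 shift mm [ 0.8 -0.1 48.1] rot deg [ 0.02 -0.01  0.31]
```

View pics/w7.png

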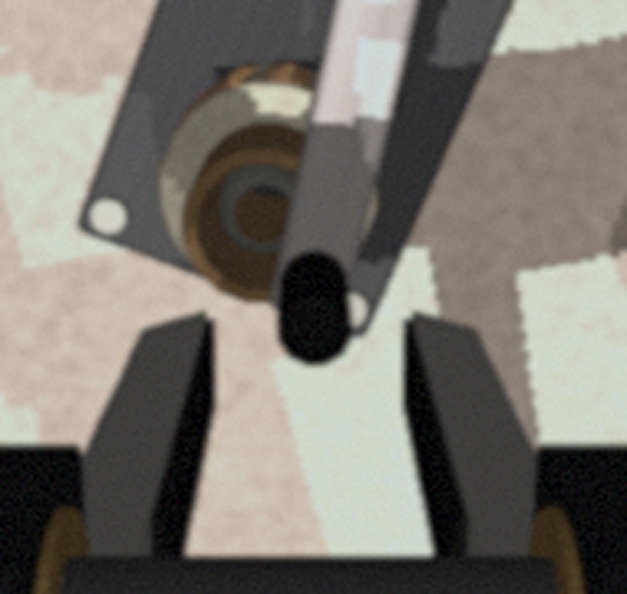

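Request:
jog_arm --series '[{"x": 0, "y": 0, "z": 0.012, "rx": 0, "ry": 0, "rz": 0}, {"x": 0, "y": 0, "z": 0.012, "rx": 0, "ry": 0, "rz": 0}, {"x": 0, "y": 0, "z": 0, "rx": 0, "ry": 0, "rz": 0}]' --claw 0.36

```text
time: 6.38
tool_pos: [0.4592, 0.1866, 0.1353]
ee_rot: [-3.141, -0.003, -1.492]
wrist_force: [-1.0, 0.1, 0.8]
width: 0.0334
```

```bash
python3 go.py .459 .188 .113 -1.5; python3 - <<'E'
from h import *
s=snap('wrist'); a=s['img'][120:300,160:350,::-1]; cv2.imwrite('pics/w8.png',cv2.resize(a,None,fx=3.3,fy=3.3,interpolation=cv2.INTER_CUBIC))
E
```

```text
t 6.38 pos [0.4592 0.1866 0.1353] [-3.1409e+00 -2.8000e-03 -1.4918e+00] w 0.0334 shift mm [-1.4  0.1 22.2] rot deg [-0.04 -0.16  0.47]
```

View pics/w8.png

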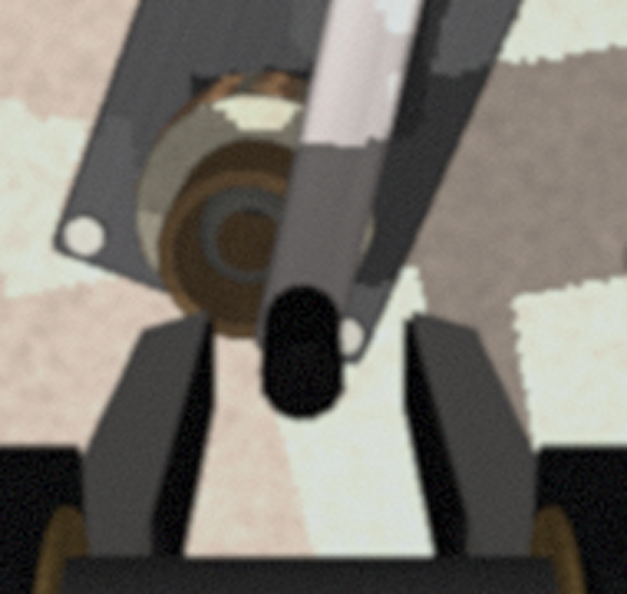

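Request:
jog_arm --series '[{"x": -0.001, "y": 0, "z": 0.01, "rx": 0, "ry": 0, "rz": 0}, {"x": 0, "y": 0, "z": 0.01, "rx": 0, "ry": 0, "rz": 0}, {"x": 0, "y": 0, "z": 0, "rx": 0, "ry": 0, "rz": 0}, {"x": 0.0089, "y": 0.0016, "z": 0, "rx": 0, "ry": 0, "rz": -5.7}, {"x": 0.0089, "y": 0.0016, "z": 0, "rx": 0, "ry": 0, "rz": -5.7}, {"x": 0.0089, "y": 0.0016, "z": 0, "rx": 0, "ry": 0, "rz": -5.7}, {"x": 0, "y": 0, "z": 0, "rx": 0, "ry": 0, "rz": 0}]' --claw 0.36

```text
time: 7.02
tool_pos: [0.4587, 0.1584, 0.1117]
ee_rot: [3.139, -0.002, -1.181]
wrist_force: [0.4, -0.6, -0.3]
width: 0.0337
```

```bash
python3 arc.py; python3 go.py .492 .102 .113 -0.35; python3 - <<'E'
from h import *
s=snap('wrist'); a=s['img'][120:300,160:350,::-1]; cv2.imwrite('pics/w9.png',cv2.resize(a,None,fx=3.3,fy=3.3,interpolation=cv2.INTER_CUBIC))
E
```

```text
r 0.08926304038525501 keeper ang 0.4958145762716164 F [ 0.4 -0.6 -0.3]
t 7.02 pos [0.4587 0.1584 0.1117] [ 3.1393e+00 -1.6000e-03 -1.1812e+00] w 0.0337 shift mm [64.9 -9.4 -1.3] rot deg [ 1.600e-01 -3.000e-02 -4.763e+01]
```

View pics/w9.png

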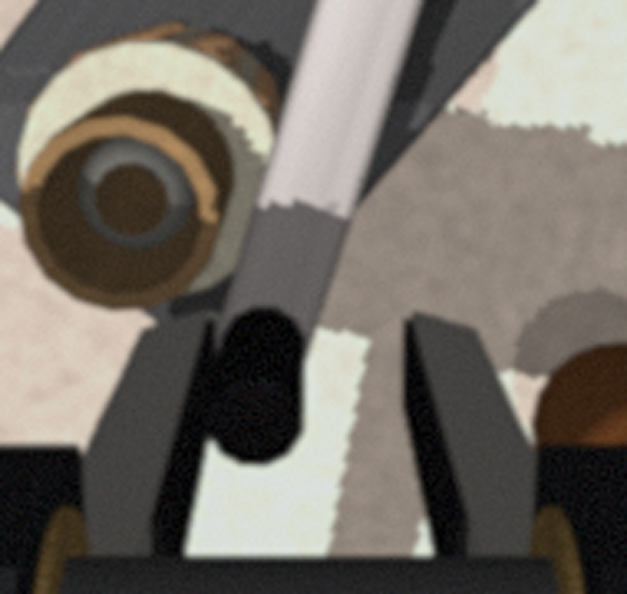

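Request:
jog_arm --series '[{"x": 0.0089, "y": 0.0016, "z": 0, "rx": 0, "ry": 0, "rz": -5.7}, {"x": 0.0089, "y": 0.0016, "z": 0, "rx": 0, "ry": 0, "rz": -5.7}, {"x": 0.0089, "y": 0.0016, "z": 0, "rx": 0, "ry": 0, "rz": -5.7}, {"x": 0.0089, "y": 0.0016, "z": 0, "rx": 0, "ry": 0, "rz": -5.7}, {"x": 0.0089, "y": 0.0016, "z": 0, "rx": 0, "ry": 0, "rz": -5.7}, {"x": 0, "y": 0, "z": 0, "rx": 0, "ry": 0, "rz": 0}]' --claw 0.36

```text
time: 7.57
tool_pos: [0.4764, 0.1202, 0.1116]
ee_rot: [-3.141, 0.003, -0.678]
wrist_force: [-0.9, 0.6, 0.8]
width: 0.0337
```

```bash
python3 arc.py; python3 go.py .492 .102 .113 -0.35
```

```text
r 0.08870301181385526 keeper ang 0.9744535276761681 F [-0.9  0.6  0.8]
t 7.57 pos [0.4764 0.1202 0.1116] [-3.141   0.0034 -0.6782] w 0.0337 shift mm [23.5  4.3 -1.5] rot deg [ -0.06   0.19 -18.81]
```

Request:
jog_arm --series '[{"x": 0.0089, "y": 0.0016, "z": 0, "rx": 0, "ry": 0, "rz": -5.7}, {"x": 0.0089, "y": 0.0016, "z": 0, "rx": 0, "ry": 0, "rz": -5.7}, {"x": 0.0089, "y": 0.0016, "z": 0, "rx": 0, "ry": 0, "rz": -5.7}, {"x": 0.0089, "y": 0.0016, "z": 0, "rx": 0, "ry": 0, "rz": -5.7}, {"x": 0.0089, "y": 0.0016, "z": 0, "rx": 0, "ry": 0, "rz": -5.7}, {"x": 0, "y": 0, "z": 0, "rx": 0, "ry": 0, "rz": 0}]' --claw 0.36

```text
time: 8.07
tool_pos: [0.5102, 0.0956, 0.111]
ee_rot: [-3.138, 0.008, -0.184]
wrist_force: [-0.1, 0.5, 0.3]
width: 0.0337
```

```bash
python3 arc.py; python3 go.py .492 .102 .113 -0.35;  python3 - <<'E'
from h import *
s=snap('wrist'); a=s['img'][:,:,::-1]; cv2.imwrite('pics/w10.png',a)
E
```

```text
r 0.08683375612132263 keeper ang 1.4551035182936287 F [-0.1  0.5  0.3]
t 8.07 pos [0.5102 0.0956 0.111 ] [-3.138   0.0081 -0.1837] w 0.0337 shift mm [-19.1  -3.   -1.9] rot deg [-0.17  0.48  9.53]
```

View pics/w10.png

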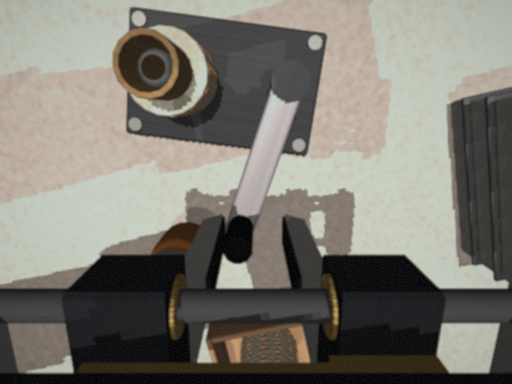

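Request:
jog_arm --series '[{"x": -0.005, "y": 0, "z": 0, "rx": 0, "ry": 0, "rz": 0}, {"x": 0, "y": 0, "z": -0.02, "rx": 0, "ry": 0, "rz": 0}, {"x": 0, "y": 0, "z": -0.035, "rx": 0, "ry": 0, "rz": 0}, {"x": 0, "y": 0, "z": -0.035, "rx": 0, "ry": 0, "rz": 0}, {"x": 0, "y": 0, "z": -0.035, "rx": 0, "ry": 0, "rz": -6}, {"x": 0, "y": 0, "z": 0, "rx": 0, "ry": 0, "rz": -6}, {"x": 0, "y": 0, "z": 0, "rx": 0, "ry": 0, "rz": -6}, {"x": 0, "y": 0, "z": 0, "rx": 0, "ry": 0, "rz": -4}, {"x": 0, "y": 0, "z": 0, "rx": 0, "ry": 0, "rz": 0}]' --claw 0.36

```text
time: 8.87
tool_pos: [0.4974, 0.1025, 0.2413]
ee_rot: [-3.131, 0.011, 0.185]
wrist_force: [-0.6, 0.9, -0.4]
width: 0.0341
```

```bash
python3 go.py .4665 .170 .22 0.2;  python3 - <<'E'
from h import *
s=snap('wrist'); a=s['img'][:,:,::-1]; cv2.imwrite('pics/w11.png',a)
E
```

```text
t 8.87 pos [0.4974 0.1025 0.2413] [-3.1311  0.011   0.1853] w 0.0341 shift mm [-17.7 -71.8  22.2] rot deg [-0.61  0.62 -0.84]
```

View pics/w11.png

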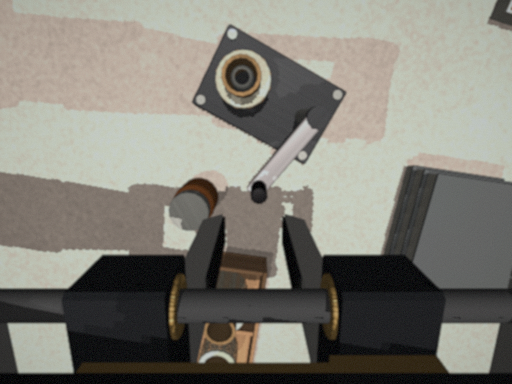

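Request:
jog_arm --series '[{"x": -0.005, "y": -0.025, "z": 0, "rx": -0.6, "ry": 0.6, "rz": -0.8}, {"x": -0.005, "y": -0.025, "z": 0, "rx": 0, "ry": 0, "rz": 0}, {"x": -0.005, "y": -0.025, "z": 0, "rx": 0, "ry": 0, "rz": 0}, {"x": 0, "y": 0, "z": 0, "rx": 0, "ry": 0, "rz": 0}]' --claw 1

```text
time: 9.25
tool_pos: [0.4657, 0.1754, 0.2401]
ee_rot: [-3.141, 0.002, 0.177]
wrist_force: [-0.5, -0.1, -0.6]
width: 0.057
```

```bash
python3 go.py .4665 .20 .22 0.2;  python3 - <<'E'
from h import *
s=snap('wrist'); a=s['img'][40:280,120:400,::-1]; cv2.imwrite('pics/w12.png',cv2.resize(a,None,fx=2.5,fy=2.5,interpolation=cv2.INTER_CUBIC))
np.save('w12.npy',dict(origin=s['origin'],attitude=s['attitude'],mtx=s['mtx']),allow_pickle=True)
E
```

```text
t 9.25 pos [0.4657 0.1754 0.2401] [-3.1413e+00  2.4000e-03  1.7740e-01] w 0.057 shift mm [  5.1 -24.1  20.1] rot deg [-0.02  0.13 -1.3 ]
```

View pics/w12.png

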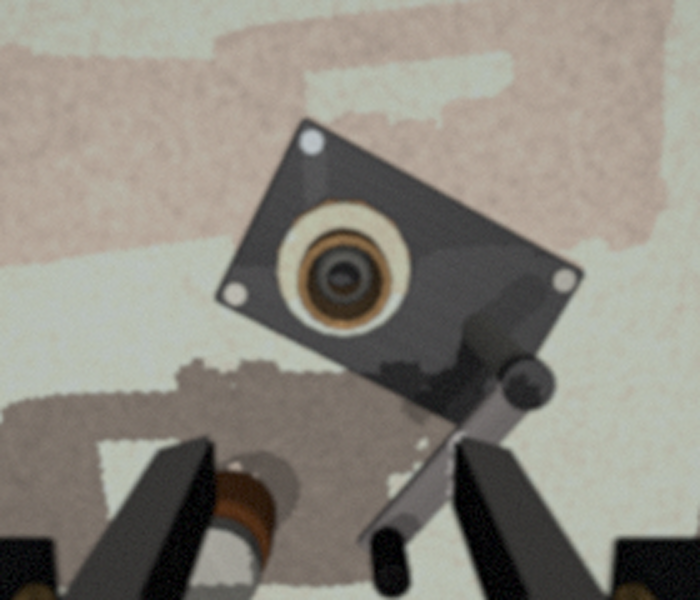

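```bash
python3 - <<'E'
from fit import *
s=np.load('w12.npy',allow_pickle=True).item()
z=lambda u,v:(u/2.5+120,v/2.5+40)
print('spool',ray(s,*z(345,282),.121),'winding',ray(s,*z(344,269),.08))
L=[(z(305,119),(-.052,.055,.016)),(z(583,272),(.122,.055,.016)),(z(217,299),(-.052,-.055,.016)),(z(457,423),(.122,-.055,.016))]
print(fitpose(s,L,[.469,.199,-.33]))
k=ray(s,*z(391,575),.17); pv=ray(s,*z(528,382),.136); d=k-pv; print(k,pv,np.arctan2(d[1],d[0]))
E
```

```text
spool [0.46636311 0.20137226 0.121     ] winding [0.46633513 0.20170653 0.08      ]
(array([ 0.46504633,  0.20101361, -0.31761579]), [[-1.0, -2.1], [1.1, 0.4], [-3.2, -0.1], [9.8, 7.4]])
[0.50244879 0.09940317 0.17      ] [0.54635451 0.17638828 0.136     ] -2.0891021321172163
```

Request:
jog_arm --series '[{"x": 0.005, "y": -0.0253, "z": 0.01, "rx": 0, "ry": 0.1, "rz": 0}, {"x": 0, "y": 0, "z": 0.025, "rx": 0, "ry": 0, "rz": 0}, {"x": 0, "y": 0, "z": 0.025, "rx": 0, "ry": 0, "rz": 0}, {"x": 0, "y": 0, "z": 0.025, "rx": 0, "ry": 0, "rz": 0}, {"x": 0, "y": 0, "z": 0.025, "rx": 0, "ry": 0, "rz": 0}, {"x": 0, "y": 0, "z": 0, "rx": 0, "ry": 0, "rz": 0}]' --claw 1

```text
time: 9.8
tool_pos: [0.4685, 0.1973, 0.1268]
ee_rot: [3.137, -0.005, 0.16]
wrist_force: [-1.0, -0.2, -0.6]
width: 0.0937
```

```bash
python3 go.py .4663 .2012 .057 0.18;  python3 - <<'E'
from h import *
s=snap('wrist'); a=s['img'][:,:,::-1]; cv2.imwrite('pics/w13.png',a)
E
```

```text
t 9.8 pos [0.4685 0.1973 0.1268] [ 3.1366 -0.0046  0.1599] w 0.0937 shift mm [-1.9 -4.6 69.7] rot deg [ 0.29 -0.26 -1.15]
```

View pics/w13.png

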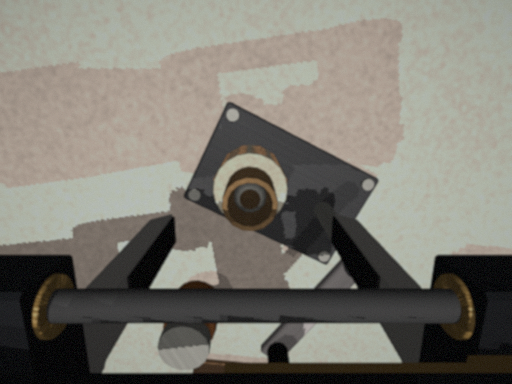

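Request:
jog_arm --series '[{"x": -0.002, "y": -0.0045, "z": 0.015, "rx": 0.3, "ry": -0.3, "rz": -1}, {"x": 0, "y": 0, "z": 0.015, "rx": 0, "ry": 0, "rz": 0}, {"x": 0, "y": 0, "z": 0.015, "rx": 0, "ry": 0, "rz": 0}, {"x": 0, "y": 0, "z": 0, "rx": 0, "ry": 0, "rz": 0}]' --claw 1

```text
time: 10.18
tool_pos: [0.4723, 0.2008, 0.0907]
ee_rot: [-3.14, -0.014, 0.17]
wrist_force: [-0.4, 0.1, -0.7]
width: 0.0941
```

```bash
python3 go.py .4663 .2012 .057 0.18;  python3 - <<'E'
from h import *
s=snap('wrist'); a=s['img'][:,:,::-1]; cv2.imwrite('pics/w14.png',a)
E
```

```text
t 10.18 pos [0.4723 0.2008 0.0907] [-3.1405 -0.0137  0.17  ] w 0.0941 shift mm [-6.3 -1.4 33.6] rot deg [-0.06 -0.79 -0.57]
```

View pics/w14.png

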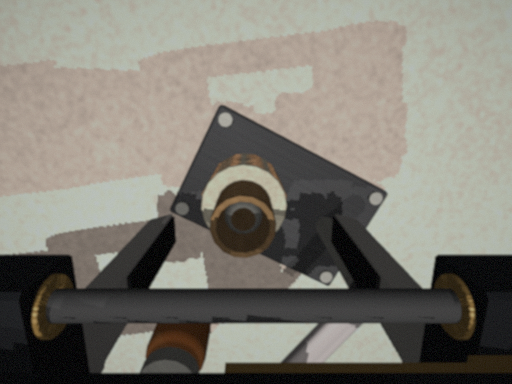

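Request:
jog_arm --series '[{"x": -0.0065, "y": -0.0015, "z": 0.012, "rx": 0, "ry": -0.8, "rz": -0.5}, {"x": 0, "y": 0, "z": 0.011, "rx": 0, "ry": -0.2, "rz": 0}, {"x": 0, "y": 0, "z": 0, "rx": 0, "ry": 0, "rz": 0}]' --claw 1

```text
time: 10.48
tool_pos: [0.4705, 0.2021, 0.0739]
ee_rot: [-3.139, -0.008, 0.177]
wrist_force: [0.9, -0.6, 0.5]
width: 0.0936
```

```bash
python3 go.py .4663 .2012 .057 0.18
```

```text
t 10.48 pos [0.4705 0.2021 0.0739] [-3.1393 -0.008   0.1774] w 0.0936 shift mm [-4.5  0.2 16.8] rot deg [-0.13 -0.46 -0.15]
```

Request:
jog_arm --series '[{"x": -0.0055, "y": 0, "z": 0.01, "rx": -0.1, "ry": -0.5, "rz": 0}, {"x": 0, "y": 0, "z": 0.007, "rx": 0, "ry": 0, "rz": 0}, {"x": 0, "y": 0, "z": 0, "rx": 0, "ry": 0, "rz": 0}]' --claw 1

```text
time: 10.73
tool_pos: [0.4656, 0.2013, 0.0565]
ee_rot: [-3.141, -0.001, 0.177]
wrist_force: [-0.5, -0.7, -0.5]
width: 0.0942
```

```bash
python3 go.py .4663 .2012 .057 0.18;  python3 - <<'E'
from h import *
a=snap('scene')['img'][60:220,230:400]; b=snap('side')['img'][60:220,110:280]; c=snap('wrist')['img'][:,:,::-1]
im=np.hstack([cv2.resize(x[:,:,::-1],(400,376),interpolation=cv2.INTER_CUBIC) for x in (a,b)]); cv2.imwrite('pics/c15.png',im)
cv2.imwrite('pics/w15.png',c)
E
```

```text
t 10.73 pos [0.4656 0.2013 0.0565] [-3.141e+00 -6.000e-04  1.770e-01] w 0.0942 shift mm [ 0.7  0.2 -0.5] rot deg [-0.03 -0.03 -0.17]
```

View pics/c15.png

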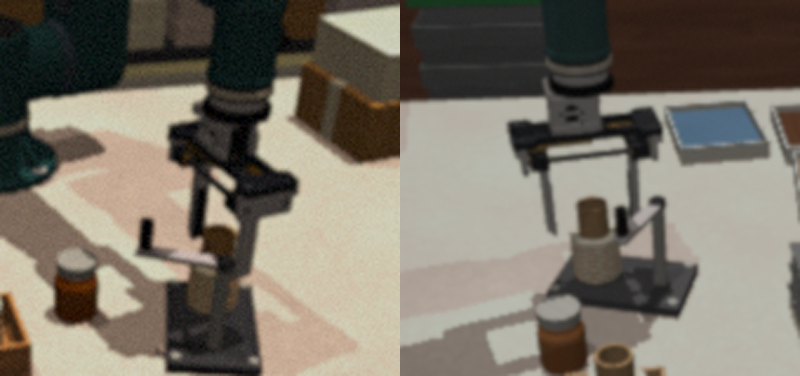

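View pics/w15.png

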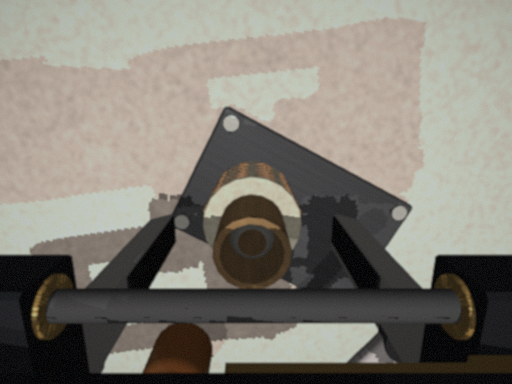

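Request:
jog_arm --series '[{"x": 0, "y": 0, "z": 0, "rx": 0, "ry": 0, "rz": 0}, {"x": 0, "y": 0, "z": 0, "rx": 0, "ry": 0, "rz": 0}, {"x": 0, "y": 0, "z": 0, "rx": 0, "ry": 0, "rz": 0}, {"x": 0, "y": 0, "z": 0, "rx": 0, "ry": 0, "rz": 0}, {"x": 0, "y": 0, "z": 0, "rx": 0, "ry": 0, "rz": 0}, {"x": 0, "y": 0, "z": 0, "rx": 0, "ry": 0, "rz": 0}, {"x": 0, "y": 0, "z": 0, "rx": 0, "ry": 0, "rz": 0}, {"x": 0, "y": 0, "z": 0, "rx": 0, "ry": 0, "rz": 0}, {"x": 0, "y": 0, "z": 0, "rx": 0, "ry": 0, "rz": 0}, {"x": 0, "y": 0, "z": 0, "rx": 0, "ry": 0, "rz": 0}]' --claw 0

```text
time: 11.72
tool_pos: [0.4675, 0.202, 0.0598]
ee_rot: [-3.14, -0.006, 0.177]
wrist_force: [-0.6, 0.0, 0.6]
width: 0.0397
```

```bash
python3 go.py .4663 .2012 .057 0.18
```

```text
t 11.72 pos [0.4675 0.202  0.0598] [-3.1403 -0.0057  0.1772] w 0.0397 shift mm [-1.3  0.5  2.8] rot deg [-0.07 -0.33 -0.16]
```

Request:
jog_arm --series '[{"x": -0.001, "y": 0, "z": -0.012, "rx": 0, "ry": -0.3, "rz": 0}, {"x": 0, "y": 0, "z": -0.012, "rx": 0, "ry": 0, "rz": 0}, {"x": 0, "y": 0, "z": 0, "rx": 0, "ry": 0, "rz": 0}]' --claw 0

```text
time: 11.97
tool_pos: [0.4652, 0.2013, 0.0827]
ee_rot: [-3.141, 0.004, 0.177]
wrist_force: [0.2, -0.4, -1.7]
width: 0.0399
```

```bash
python3 go.py .4665 .2017 .23 0.177
```

```text
t 11.97 pos [0.4652 0.2013 0.0827] [-3.1408  0.0035  0.1771] w 0.0399 shift mm [   0.9   -0.3 -147.3] rot deg [-0.05  0.2   0.01]
```

Spool weight shows on the wrist (−1.7 N) and the drift is small, so I'll continue lifting.

Request:
jog_arm --series '[{"x": 0.0008, "y": 0, "z": -0.014, "rx": 0, "ry": 0.2, "rz": 0}, {"x": 0, "y": 0, "z": -0.014, "rx": 0, "ry": 0, "rz": 0}, {"x": 0, "y": 0, "z": 0, "rx": 0, "ry": 0, "rz": 0}]' --claw 0

```text
time: 12.22
tool_pos: [0.4657, 0.2013, 0.1104]
ee_rot: [-3.141, 0.001, 0.177]
wrist_force: [0.5, 1.0, -1.4]
width: 0.0402
```

```bash
python3 go.py .4665 .2017 .23 0.177
```

```text
t 12.22 pos [0.4657 0.2013 0.1104] [-3.1409e+00  1.0000e-03  1.7700e-01] w 0.0402 shift mm [   0.7   -0.3 -119.6] rot deg [-0.04  0.06  0.  ]
```

Request:
jog_arm --series '[{"x": 0.0006, "y": 0, "z": -0.015, "rx": 0, "ry": 0, "rz": 0}, {"x": 0, "y": 0, "z": -0.015, "rx": 0, "ry": 0, "rz": 0}, {"x": 0, "y": 0, "z": 0, "rx": 0, "ry": 0, "rz": 0}]' --claw 0

```text
time: 12.47
tool_pos: [0.4655, 0.2012, 0.1386]
ee_rot: [-3.141, 0.004, 0.177]
wrist_force: [0.1, -0.2, -1.4]
width: 0.0405
```

```bash
python3 go.py .4665 .2017 .23 0.177
```

```text
t 12.47 pos [0.4655 0.2012 0.1386] [-3.1412  0.0037  0.177 ] w 0.0405 shift mm [  0.7  -0.4 -91.4] rot deg [-0.02  0.21  0.  ]
```

Request:
jog_arm --series '[{"x": 0.0006, "y": 0, "z": -0.018, "rx": 0, "ry": 0.2, "rz": 0}, {"x": 0, "y": 0, "z": -0.018, "rx": 0, "ry": 0, "rz": 0}, {"x": 0, "y": 0, "z": -0.03, "rx": 0, "ry": 0, "rz": 0}, {"x": 0, "y": 0, "z": -0.03, "rx": 0, "ry": 0, "rz": 0}, {"x": 0, "y": 0, "z": 0, "rx": 0, "ry": 0, "rz": 0}]' --claw 0

```text
time: 12.88
tool_pos: [0.4637, 0.2004, 0.2281]
ee_rot: [3.14, 0.013, 0.177]
wrist_force: [-0.0, 0.3, -0.7]
width: 0.0401
```

```bash
python3 go.py .502 -.21 .24 0.04;  python3 - <<'E'
from h import *
c=snap('wrist')['img'][:,:,::-1]
cv2.imwrite('pics/w16.png',c)
E
```

```text
t 12.88 pos [0.4637 0.2004 0.2281] [3.1403 0.013  0.177 ] w 0.0401 shift mm [-34.7 410.8 -10.9] rot deg [0.12 0.74 7.85]
```

View pics/w16.png

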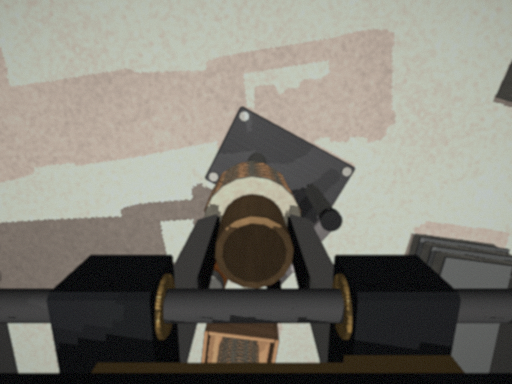

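Request:
jog_arm --series '[{"x": 0, "y": 0, "z": -0.035, "rx": 0.1, "ry": 0.7, "rz": 4}, {"x": 0, "y": 0.015, "z": 0, "rx": 0, "ry": 0, "rz": 3.8}, {"x": 0.001, "y": 0.03, "z": 0, "rx": 0, "ry": 0, "rz": 0}, {"x": 0.001, "y": 0.034, "z": 0, "rx": 0, "ry": 0, "rz": 0}, {"x": 0.001, "y": 0.034, "z": 0, "rx": 0, "ry": 0, "rz": 0}, {"x": 0.001, "y": 0.034, "z": 0, "rx": 0, "ry": 0, "rz": 0}, {"x": 0.001, "y": 0.034, "z": 0, "rx": 0, "ry": 0, "rz": 0}, {"x": 0.001, "y": 0.034, "z": 0, "rx": 0, "ry": 0, "rz": 0}, {"x": 0.001, "y": 0.034, "z": 0, "rx": 0, "ry": 0, "rz": 0}, {"x": 0.001, "y": 0.034, "z": 0, "rx": 0, "ry": 0, "rz": 0}]' --claw 0

```text
time: 13.77
tool_pos: [0.4729, -0.0874, 0.2264]
ee_rot: [-3.141, 0.052, 0.05]
wrist_force: [0.6, -0.4, -2.1]
width: 0.0399
```

```bash
python3 go.py .50 -.40 .26 0.04
```

```text
t 13.77 pos [ 0.4729 -0.0874  0.2264] [-3.1409  0.0518  0.05  ] w 0.0399 shift mm [  9.7 313.5 -34.4] rot deg [-0.03  2.97  0.57]
```

Request:
jog_arm --series '[{"x": 0.003, "y": 0.02, "z": -0.03, "rx": 0, "ry": 3, "rz": 0.5}, {"x": 0.002, "y": 0.034, "z": -0.003, "rx": 0, "ry": 0.3, "rz": 0}, {"x": 0.002, "y": 0.034, "z": -0.003, "rx": 0, "ry": 0.3, "rz": 0}, {"x": 0.002, "y": 0.034, "z": -0.003, "rx": 0, "ry": 0.3, "rz": 0}, {"x": 0.002, "y": 0.034, "z": -0.003, "rx": 0, "ry": 0.3, "rz": 0}]' --claw 0

```text
time: 14.18
tool_pos: [0.487, -0.2492, 0.2503]
ee_rot: [-3.13, -0.003, 0.04]
wrist_force: [0.1, 0.9, -1.7]
width: 0.04
```

```bash
python3 go.py .50 -.39 .26 0.04
```

```text
t 14.18 pos [ 0.487  -0.2492  0.2503] [-3.1303e+00 -2.7000e-03  3.9700e-02] w 0.04 shift mm [  7.4 141.1 -11.3] rot deg [-0.65 -0.15 -0.02]
```

Request:
jog_arm --series '[{"x": 0.002, "y": 0.034, "z": -0.01, "rx": -0.6, "ry": 0, "rz": 0}, {"x": 0.002, "y": 0.034, "z": -0.002, "rx": 0, "ry": 0, "rz": 0}, {"x": 0.002, "y": 0.034, "z": 0, "rx": 0, "ry": 0, "rz": 0}, {"x": 0.001, "y": 0.03, "z": 0, "rx": 0, "ry": 0, "rz": 0}, {"x": 0, "y": 0, "z": 0, "rx": 0, "ry": 0, "rz": 0}]' --claw 0

```text
time: 14.6
tool_pos: [0.4944, -0.3919, 0.2421]
ee_rot: [-3.128, 0.015, 0.032]
wrist_force: [-1.2, 1.4, -2.9]
width: 0.0402
```

```bash
python3 go.py .502 -.3025 .24 0.04;  python3 - <<'E'
from h import *
s=snap('wrist'); c=s['img'][:,:,::-1]
cv2.imwrite('pics/w17.png',cv2.resize(c,(800,600),interpolation=cv2.INTER_CUBIC))
np.save('w17.npy',dict(origin=s['origin'],attitude=s['attitude'],mtx=s['mtx']),allow_pickle=True)
E
```

```text
t 14.6 pos [ 0.4944 -0.3919  0.2421] [-3.1281  0.0152  0.0322] w 0.0402 shift mm [ 10.5 -89.1   3.2] rot deg [-0.78  0.87 -0.46]
```

View pics/w17.png

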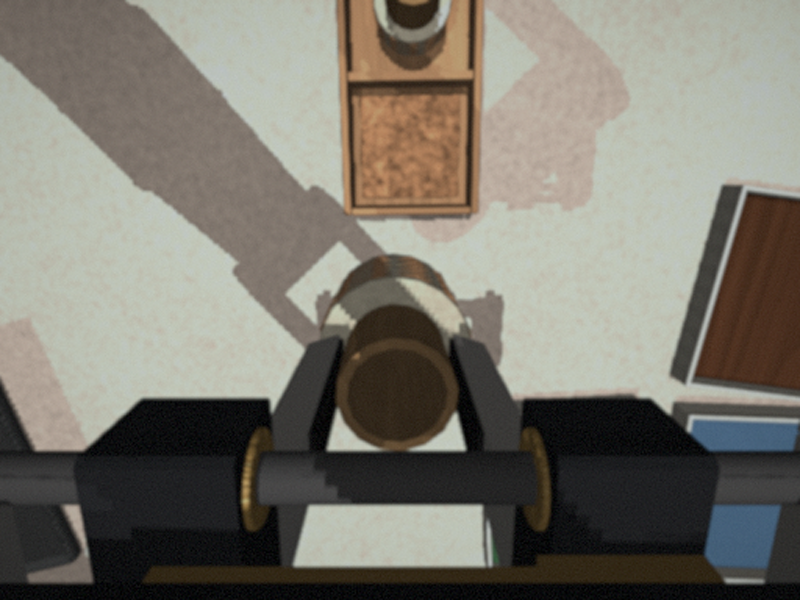

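```bash
python3 - <<'E'
from fit import *
im=cv2.imread('pics/w17.png')[60:235,320:500]; cv2.imwrite('pics/w17z.png',cv2.resize(im,None,fx=3.3,fy=3.3,interpolation=cv2.INTER_CUBIC))
E
```

```text
(no output)
```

View pics/w17z.png

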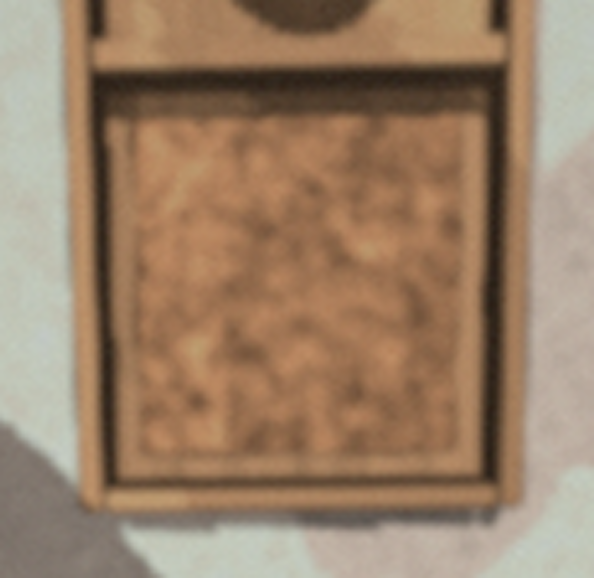

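```bash
python3 - <<'E'
from fit import *
s=np.load('w17.npy',allow_pickle=True).item()
z=lambda u,v:((u/3.3+320)*.64,(v/3.3+60)*.64)
c=-.102; 
T=[(z(82,510),(-.054,-.156,.05)),(z(522,503),(.054,-.156,.05)),(z(92,72),(-.048,c+.048,.05)),(z(507,65),(.048,c+.048,.05)),(z(497,487),(.048,c-.048,.05)),(z(106,490),(-.048,c-.048,.05))]
p,r=fitpose(s,T,[.498,-.2,.04]); print('rim',p,r,P(p,(0,c,0)))
D=[(z(140,457),(-.042,c-.042,.009)),(z(463,455),(.042,c-.042,.009)),(z(465,112),(.042,c+.042,.009)),(z(132,115),(-.042,c+.042,.009))]
p,r=fitpose(s,D,[.498,-.2,.04]); print('pad',p,r,P(p,(0,c,0)))
p,r=fitpose(s,D+T,[.498,-.2,.04]); print('both',p,r,P(p,(0,c,0)))
# held spool top ring
zz=lambda u,v:(u*.64,v*.64)
print('spool ring',[ray(s,*zz(397,392),h)[:2] for h in (.29,.30,.31)], ' winding', [ray(s,*zz(397,313),h)[:2] for h in (.25,.26,.27)])
E
```

```text
rim [ 0.49647931 -0.19946298  0.04367799] [[-0.6, 1.2], [0.5, 1.7], [-0.6, -1.2], [0.6, -1.1], [0.7, -0.1], [-0.6, 0.2]] [ 0.50093305 -0.30136569  0.        ]
pad [ 0.49696975 -0.1988361   0.04302661] [[0.4, -0.3], [-0.7, -0.6], [0.0, 0.3], [0.2, 0.6]] [ 0.50135711 -0.3007417   0.        ]
both [ 0.49675543 -0.19916309  0.04281305] [[0.2, -0.1], [-0.9, -0.4], [-0.1, 0.5], [0.0, 0.9], [-0.5, 1.0], [0.6, 1.5], [-0.4, -1.5], [0.8, -1.3], [0.8, -0.3], [-0.5, -0.1]] [ 0.50112103 -0.30106962  0.        ]
spool ring [array([ 0.49626284, -0.39762852]), array([ 0.49624023, -0.3930384 ]), array([ 0.49621762, -0.38844828])]  winding [array([ 0.49519184, -0.38015575]), array([ 0.49522686, -0.37734335]), array([ 0.49526187, -0.37453094])]
```

Request:
jog_arm --series '[{"x": 0.004, "y": -0.03, "z": 0, "rx": -0.8, "ry": 0.8, "rz": -0.5}, {"x": 0.002, "y": -0.03, "z": 0, "rx": 0, "ry": 0, "rz": 0}, {"x": 0.002, "y": -0.028, "z": 0, "rx": 0, "ry": 0, "rz": 0}, {"x": 0, "y": 0, "z": 0, "rx": 0, "ry": 0, "rz": 0}]' --claw 0

```text
time: 14.98
tool_pos: [0.4962, -0.2959, 0.2291]
ee_rot: [-3.124, 0.015, 0.039]
wrist_force: [0.7, 0.2, -1.4]
width: 0.0398
```

```bash
python3 go.py .501 -.3015 .053 0.043
```

```text
t 14.98 pos [ 0.4962 -0.2959  0.2291] [-3.1242  0.0146  0.0386] w 0.0398 shift mm [  7.2   8.8 175.9] rot deg [-1.    0.83 -0.26]
```

Request:
jog_arm --series '[{"x": 0.005, "y": 0.006, "z": 0.005, "rx": -1, "ry": 0.8, "rz": -0.2}, {"x": 0, "y": 0, "z": 0.018, "rx": 0, "ry": 0, "rz": 0}, {"x": 0, "y": 0, "z": 0.018, "rx": 0, "ry": 0, "rz": 0}, {"x": 0, "y": 0, "z": 0.018, "rx": 0, "ry": 0, "rz": 0}, {"x": 0, "y": 0, "z": 0, "rx": 0, "ry": 0, "rz": 0}]' --claw 0

```text
time: 15.4
tool_pos: [0.4999, -0.2923, 0.162]
ee_rot: [-3.137, 0.004, 0.053]
wrist_force: [-0.7, 0.9, -2.4]
width: 0.04
```

```bash
python3 go.py .501 -.3015 .053 0.043
```

```text
t 15.4 pos [ 0.4999 -0.2923  0.162 ] [-3.1371  0.0044  0.0526] w 0.04 shift mm [  1.1   9.7 109. ] rot deg [-0.26  0.25  0.55]
```

Request:
jog_arm --series '[{"x": 0.001, "y": 0.01, "z": 0, "rx": -0.2, "ry": 0.2, "rz": 0.5}, {"x": 0, "y": 0.002, "z": 0.016, "rx": 0, "ry": 0, "rz": 0}, {"x": 0, "y": 0.002, "z": 0.016, "rx": 0, "ry": 0, "rz": 0}, {"x": 0, "y": 0, "z": 0.015, "rx": 0, "ry": 0, "rz": 0}, {"x": 0, "y": 0, "z": 0, "rx": 0, "ry": 0, "rz": 0}]' --claw 0

```text
time: 15.82
tool_pos: [0.5022, -0.3072, 0.1147]
ee_rot: [3.14, -0.001, 0.045]
wrist_force: [0.4, 0.1, -3.1]
width: 0.0397
```

```bash
python3 go.py .501 -.3015 .053 0.043; python3 - <<'E'
from h import *
a=snap('scene')['img'][110:260,90:260]; b=snap('side')['img'][180:340,140:310]
im=np.hstack([cv2.resize(x[:,:,::-1],(400,370),interpolation=cv2.INTER_CUBIC) for x in (a,b)]); cv2.imwrite('pics/c18.png',im)
E
```

```text
t 15.82 pos [ 0.5022 -0.3072  0.1147] [ 3.1399e+00 -1.1000e-03  4.4600e-02] w 0.0397 shift mm [-1.1 -5.9 61.7] rot deg [ 0.1  -0.06  0.09]
```

View pics/c18.png

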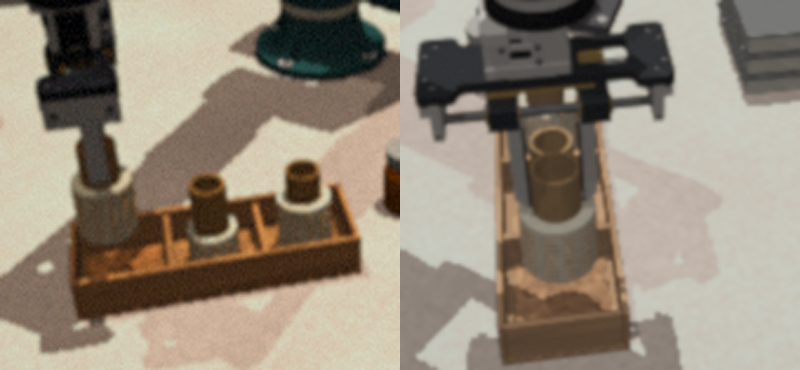

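Request:
jog_arm --series '[{"x": -0.001, "y": -0.006, "z": 0.006, "rx": 0, "ry": 0, "rz": 0}, {"x": 0, "y": 0, "z": 0.014, "rx": 0, "ry": 0, "rz": 0}, {"x": 0, "y": 0, "z": 0.014, "rx": 0, "ry": 0, "rz": 0}, {"x": 0, "y": 0, "z": 0.01, "rx": 0, "ry": 0, "rz": 0}, {"x": 0, "y": 0, "z": 0, "rx": 0, "ry": 0, "rz": 0}]' --claw 0

```text
time: 16.33
tool_pos: [0.5071, -0.3046, 0.081]
ee_rot: [3.127, -0.017, 0.044]
wrist_force: [0.2, -0.2, -1.5]
width: 0.04
```

```bash
python3 go.py .501 -.3015 .053 0.043
```

```text
t 16.33 pos [ 0.5071 -0.3046  0.081 ] [ 3.1272 -0.0175  0.0445] w 0.04 shift mm [-6.4 -3.8 27.8] rot deg [ 0.82 -1.    0.08]
```

Request:
jog_arm --series '[{"x": -0.006, "y": -0.0035, "z": 0.004, "rx": 0.8, "ry": -1, "rz": 0}, {"x": 0, "y": 0, "z": 0.008, "rx": 0, "ry": 0, "rz": 0}, {"x": 0, "y": 0, "z": 0.004, "rx": 0, "ry": 0, "rz": 0}, {"x": 0, "y": 0, "z": 0, "rx": 0, "ry": 0, "rz": 0}]' --claw 0

```text
time: 16.67
tool_pos: [0.5018, -0.3017, 0.0664]
ee_rot: [3.14, -0.002, 0.045]
wrist_force: [0.3, -0.3, -2.3]
width: 0.0399
```

```bash
python3 go.py .501 -.3015 .053 0.043
```

```text
t 16.67 pos [ 0.5018 -0.3017  0.0664] [ 3.1397e+00 -1.9000e-03  4.4700e-02] w 0.0399 shift mm [-0.8 -0.2 13.4] rot deg [ 0.11 -0.11  0.1 ]
```

Request:
jog_arm --series '[{"x": -0.001, "y": 0, "z": 0.005, "rx": 0.1, "ry": -0.1, "rz": 0}, {"x": 0, "y": 0, "z": 0.004, "rx": 0, "ry": 0, "rz": 0}, {"x": 0, "y": 0, "z": 0, "rx": 0, "ry": 0, "rz": 0}]' --claw 0

```text
time: 16.92
tool_pos: [0.5011, -0.3021, 0.0572]
ee_rot: [3.141, -0.001, 0.045]
wrist_force: [-0.1, 0.5, -2.1]
width: 0.0401
```

```bash
python3 go.py .501 -.3015 .053 0.043
```

```text
t 16.92 pos [ 0.5011 -0.3021  0.0572] [ 3.1409e+00 -9.0000e-04  4.4600e-02] w 0.0401 shift mm [-0.1 -0.6  4.2] rot deg [ 0.04 -0.05  0.09]
```

Request:
jog_arm --series '[{"x": 0, "y": 0, "z": 0.0025, "rx": 0, "ry": 0, "rz": 0}, {"x": 0, "y": 0, "z": 0, "rx": 0, "ry": 0, "rz": 0}]' --claw 0

```text
time: 17.08
tool_pos: [0.5011, -0.3022, 0.0543]
ee_rot: [3.141, -0.001, 0.044]
wrist_force: [-1.0, -0.3, -2.0]
width: 0.0401
```

Request:
jog_arm --series '[{"x": 0, "y": 0, "z": 0.0015, "rx": 0, "ry": 0, "rz": 0}, {"x": 0, "y": 0, "z": 0, "rx": 0, "ry": 0, "rz": 0}]' --claw 0

```text
time: 17.25
tool_pos: [0.5014, -0.3025, 0.0532]
ee_rot: [3.14, -0.002, 0.044]
wrist_force: [0.1, 0.3, -1.8]
width: 0.0396
```

Request:
jog_arm --series '[{"x": 0, "y": 0, "z": 0.0015, "rx": 0, "ry": 0, "rz": 0}, {"x": 0, "y": 0, "z": 0, "rx": 0, "ry": 0, "rz": 0}]' --claw 0

```text
time: 17.42
tool_pos: [0.502, -0.3033, 0.0531]
ee_rot: [3.138, -0.003, 0.044]
wrist_force: [-0.1, -0.1, -1.1]
width: 0.0395
```

Request:
jog_arm --series '[{"x": 0, "y": 0, "z": 0.0015, "rx": 0, "ry": 0, "rz": 0}, {"x": 0, "y": 0, "z": 0, "rx": 0, "ry": 0, "rz": 0}]' --claw 0

```text
time: 17.58
tool_pos: [0.5024, -0.3041, 0.053]
ee_rot: [3.136, -0.005, 0.044]
wrist_force: [-0.2, 0.7, -2.0]
width: 0.0398
```

Request:
jog_arm --series '[{"x": -0.001, "y": -0.0025, "z": 0.002, "rx": 0.3, "ry": -0.3, "rz": 0}, {"x": 0, "y": 0, "z": 0.002, "rx": 0, "ry": 0, "rz": 0}]' --claw 0

```text
time: 17.75
tool_pos: [0.5027, -0.3047, 0.0527]
ee_rot: [3.134, -0.003, 0.044]
wrist_force: [-4.1, -0.2, 7.1]
width: 0.0398
```

```bash
python3 go.py .501 -.3015 .051 0.043; python3 - <<'E'
from h import *
F=[]
a=snap('scene')['img'][110:260,90:260]; F.append(robot.get_obs()['wrist_force']); b=snap('side')['img'][180:340,140:310]; F.append(robot.get_obs()['wrist_force'])
im=np.hstack([cv2.resize(x[:,:,::-1],(400,370),interpolation=cv2.INTER_CUBIC) for x in (a,b)]); cv2.imwrite('pics/c19.png',im)
print(np.round(F,1),robot.get_obs()['tool_pos'])
E
```

```text
t 17.75 pos [ 0.5027 -0.3047  0.0527] [ 3.1341e+00 -3.1000e-03  4.3800e-02] w 0.0398 shift mm [-1.6 -3.3  1.7] rot deg [ 0.43 -0.18  0.05]
[[-2.2 -0.3  7.6]
 [-2.7 -1.1  5.9]] [ 0.50264148 -0.30452799  0.05276305]
```

View pics/c19.png

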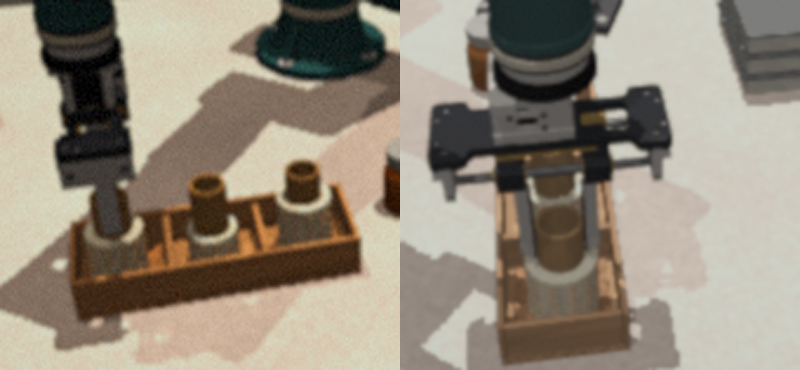

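Request:
jog_arm --series '[{"x": 0, "y": 0, "z": 0, "rx": 0, "ry": 0, "rz": 0}, {"x": 0, "y": 0, "z": 0, "rx": 0, "ry": 0, "rz": 0}, {"x": 0, "y": 0, "z": 0, "rx": 0, "ry": 0, "rz": 0}, {"x": 0, "y": 0, "z": 0, "rx": 0, "ry": 0, "rz": 0}, {"x": 0, "y": 0, "z": 0, "rx": 0, "ry": 0, "rz": 0}]' --claw 0.85

```text
time: 18.27
tool_pos: [0.5031, -0.3039, 0.0525]
ee_rot: [3.136, -0.004, 0.044]
wrist_force: [0.2, 0.3, 0.1]
width: 0.07
```

```bash
python3 go.py .501 -.3015 .051 0.043; python3 - <<'E'
from h import *
c=snap('wrist')['img'][:,:,::-1]
cv2.imwrite('pics/w20.png',c)
E
```

```text
t 18.27 pos [ 0.5031 -0.3039  0.0525] [ 3.1356 -0.0039  0.0439] w 0.07 shift mm [-2.  -2.5  1.5] rot deg [ 0.34 -0.23  0.05]
```

View pics/w20.png

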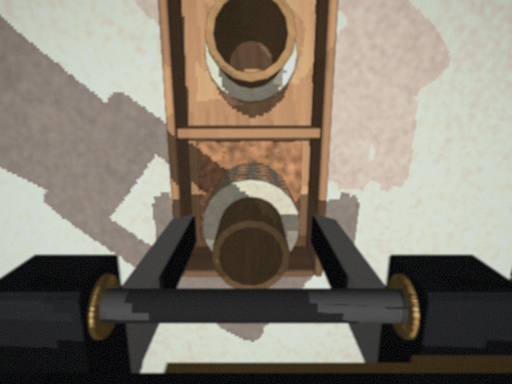

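Request:
jog_arm --series '[{"x": 0, "y": 0, "z": -0.01, "rx": 0.3, "ry": -0.2, "rz": 0}, {"x": 0, "y": 0, "z": -0.015, "rx": 0, "ry": 0, "rz": 0}, {"x": 0, "y": 0, "z": -0.02, "rx": 0, "ry": 0, "rz": 0}, {"x": 0, "y": 0, "z": -0.03, "rx": 0, "ry": 0, "rz": 0}, {"x": 0, "y": 0, "z": -0.04, "rx": 0, "ry": 0, "rz": 0}, {"x": 0, "y": 0, "z": -0.04, "rx": 0, "ry": 0, "rz": 0}, {"x": 0, "y": 0.03, "z": -0.03, "rx": 0, "ry": 0, "rz": 0}, {"x": 0, "y": 0.03, "z": 0, "rx": 0, "ry": 0, "rz": 0}, {"x": 0, "y": 0.03, "z": 0, "rx": 0, "ry": 0, "rz": 0}, {"x": 0, "y": 0, "z": 0, "rx": 0, "ry": 0, "rz": 0}]' --claw 0.85

```text
time: 19.15
tool_pos: [0.5063, -0.3925, 0.24]
ee_rot: [-3.136, 0.007, 0.05]
wrist_force: [0.2, 0.3, -1.0]
width: 0.0798
```

```bash
python3 go.py .501 -.3015 .051 0.043; python3 - <<'E'
from h import *
cv2.imwrite('pics/w21.png',snap('wrist')['img'][:,:,::-1])
a=snap('scene')['img'][120:320,100:370]; b=snap('side')['img'][120:340,150:350]
im=np.hstack([cv2.resize(x[:,:,::-1],(400,370),interpolation=cv2.INTER_CUBIC) for x in (a,b)]); cv2.imwrite('pics/c21.png',im)
E
```

```text
t 19.15 pos [ 0.5063 -0.3925  0.24  ] [-3.1361  0.0074  0.0499] w 0.0798 shift mm [  0.6 -90.2 189.5] rot deg [-0.31  0.42  0.4 ]
```

View pics/c21.png

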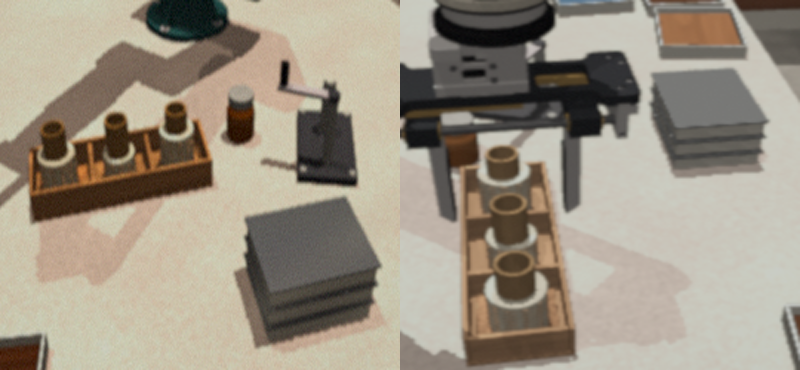

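View pics/w21.png

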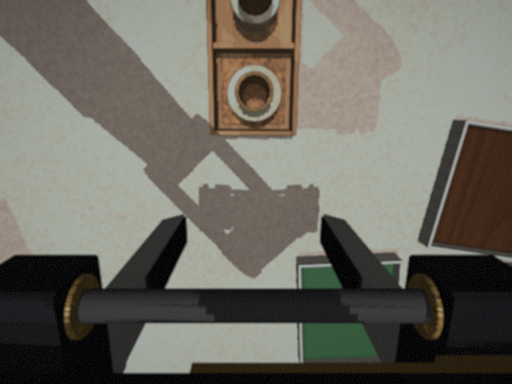

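The spool stands upright in the empty compartment, at about (254, 92) in the wrist view. The keeper is still swung clear, the jar, tubs and other two spools look unmoved, and the gripper touches nothing. I'm handing in the job.

```bash
python3 -c "
from h import *
ticket.close_job(); print(robot.get_obs()['time'])"
```

```text
the job is handed in; nothing more can be done
the job is handed in; nothing more can be done
```

The spool is in the tray's empty compartment, and I handed the job in at about 19 s of the 46 s allowed.

- **Keeper:** I swung the keeper arm to about 1.37 rad and left it there.
- **Spool:** I lifted it straight up off the spindle, carried it upright and lowered it. I let go only after the vertical wrist force went from about −2 N to +7 N, at the height where I expected the spool to touch the pad.
- **Last pictures (all three cameras):** the spool stands upright in the compartment and the keeper is clear. The other two spools, the jar and the tubs look unmoved, and the gripper touches nothing. I checked these by eye and did not measure the final positions.

**Check that disagreed:** the finger ends are about 30 mm short of the reported tool point. My first keeper swing passed over the knob without touching it, and the pictures showed the same offset. I allowed for it from then on.

While holding still, the arm also crept a few millimetres, so I corrected its position in short steps throughout.

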